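# Measure a batch of bearing blocks on the optical gauge

### The arm

A 6-joint arm with a two-finger parallel gripper is mounted at the origin on the work surface. World frame = base frame: x ahead of the robot, y to its left, z up, the work surface at z = 0. Lengths are in m, angles in degrees, forces in N, time in s.
With the tool pointing down it reaches from about 0.4 to 0.825 m from the base axis. Payload 7 kg.
Tool frame: the origin (TCP) lies at the very end of the fingers, on their centre line; the grasp point (between the pads) lies 19 mm behind it; z points along the fingers, y is the direction in which the jaws open and shut (so a half turn about z gives the same grasp; the last joint's range is limited). The gripper opens to 88 mm and grips with 3 to 60 N. Pads are 19 mm wide; open, the fingers measure 130 mm over their backs; the gripper's body (78 mm by 193 mm) begins 47 mm behind the grasp point.
Start: joints at [-51.102, 20.546, 0.682, 0, -70.136, -16.507], TCP at [0.257, -0.624, 0.227] pointing down, gripper open.
Joint ranges: [-176.03, 176.03], [-82.01, 121.73], [-58.28, 71.71], [-173.87, 95.51], [-174.79, -0.11], [-173.66, 173.66]. Speed limits (degrees/s): [136.94, 136.94, 172.46, 180, 180, 180].

### API

Orientations are given as [roll, pitch, yaw] about the fixed x, y, z axes, in that order (R = Rz(yaw) Ry(pitch) Rx(roll)).
In Python, from plant import ctrl gives the robot as it stands.
- The arm moves only by the tool move_arm, never from a script. Its argument "increments" is a list of rows, each a list of 2 entries, a list of its own where there are three numbers: the shift along the world's x, y, z in mm, then the turn about the world's z in rad. A call has exactly 8 rows; each row shifts and turns the pose as measured when the row begins; what a row does not reach is not made up. A row lasts 1/10 s, in which the tool goes at most 50 mm and 8.59 degrees, less where a joint would pass 70% of its speed; a pose out of reach is approached as far as the arm can. A call with a gripper value outside its range is refused whole. "jaw" is the gripper command: -1 is shut, 1 is fully open, values between are in proportion, set as the call begins (left out, the last holds). The fingers move at their own pace and stop on an object; the grip force is fixed at half the most. Time passes only in rows, so rows that do not move let the fingers close, or fill a call up. It gives the time, the measured TCP pose, the force and the opening at its end, in the units of the state.
- ctrl.get_obs(): the state, without advancing time (a new reading comes with each control period).
- ctrl.snapshot(name): name is "scene" or "side" or "wrist"; returns a dict with "color" (420x560x3 uint8, red, green, blue), "fx", "fy", "cx", "cy" (pixels), "D" ([k1, k2, p1, p2, k3] as OpenCV has them; the pictures are not rectified), "R" (3x3) and "t" (3): a world point X has camera coordinates R X + t. Camera axes: x right, y down, z forward; pixel columns grow to the right and rows downward; lengths in m; the calibration is good to about 2 mm. A picture is of the moment at which its call begins. There is no depth.
- ctrl.close_job(): hands the job in, once; it reports no verdict.
The state is a dict: "clock": time; "joint_pos": joint angles; "qvel": joint speeds; "tau": joint torques, N m; "tool_pos": TCP position; "orientation": TCP orientation; "force": force on the tool from outside, world axes, zero at the start; "moment": the same for the moment, N m; "opening": finger opening in m.
Only numpy, scipy, OpenCV 4.12 (cv2) and the standard library are available. Lean on these libraries where they do the work, as an engineer would, in place of code of your own. Each camera call takes 0.05 s, during which the arm holds its last target.

### The job

Measure the bearing blocks that lie on the bench: turn the endless lens selector the shorter way round until its white line points at the green stud, turn the focus knob until its line points at the yellow stud, and put every block on the glass of the gauge, none on top of another. With all of them on the glass and released, press the measure button all the way down and let it up, then move every block into the blue tray (not stacked), leaving both knobs as set. Do not shove the other things on the bench about.

Things in the scene. Friction and masses are not known exactly. Their poses are not given: they have to be found in the camera images.
- block1: loose aluminium bearing block, 0.2 kg, may be absent: foot 70 mm (its x) by 36 mm (its y) by 10 mm thick; round-topped hub in the middle, 36 mm along x, 36 mm along y, top 38 mm above the foot underside, dark bore along y. Grip it by the flat faces at y = +-18 mm. Origin: centre of the underside, z up. Starts standing on the bench.
- block2: loose aluminium bearing block, 0.2 kg, may be absent: foot 70 mm (its x) by 36 mm (its y) by 10 mm thick; round-topped hub in the middle, 36 mm along x, 36 mm along y, top 38 mm above the foot underside, dark bore along y. Grip it by the flat faces at y = +-18 mm. Origin: centre of the underside, z up. Starts standing on the bench.
- block3: loose aluminium bearing block, 0.2 kg, may be absent: foot 70 mm (its x) by 36 mm (its y) by 10 mm thick; round-topped hub in the middle, 36 mm along x, 36 mm along y, top 38 mm above the foot underside, dark bore along y. Grip it by the flat faces at y = +-18 mm. Origin: centre of the underside, z up. Starts standing on the bench.
- glass (a point): centre of the dark blue-green glass of the white flatbed optical gauge (fixed), on the glass surface, 40 mm above the bench. The glass measures 310 mm along this point's x and 140 mm along its y, inside a grey rim 10 mm wide that stands 7 mm above the glass. It may stand left or right of the robot.
- tray_in (a point): centre of the inner floor of the blue finished-parts tray (fixed to the bench), floor 5 mm above the bench; inside 320 mm along this point's x and 145 mm along its y, walls 5 mm thick, rim 35 mm above the bench. It stands on the other side from the gauge.
- selector_axis (a point): on the axis of the lens selector (black bar), the end knob of the control box (fixed, white, black top, 116 x 310 x 50 mm), 72 mm above the bench. bar 56 mm long, 12 thick, 31 tall, on a grey disc 68 mm across; bar top 87 mm, disc top 57 mm above the bench. A white line marks the pointing half of the bar. Vertical axis; stays where left (friction 0.05 N m); endless, no stops.
- selector_aim (a point): the point the lens selector's white line aims at: on the extension of the line, 44 mm from the axis (over the ring of studs), turns with the selector. It starts roughly facing the robot, with two coloured studs on either side.
- stud_green: green stud, 14 mm across, 3 mm high, on the pale ring round the lens selector knob, 44 mm from that knob's axis (origin: centre of its underside). Marks the lens to be used. The four selector studs (green, red, violet, cyan) are at four places of the ring, in any order.
- stud_red: red stud, 14 mm across, 3 mm high, on the pale ring round the lens selector knob, 44 mm from that knob's axis (origin: centre of its underside). 
- stud_violet: violet stud, 14 mm across, 3 mm high, on the pale ring round the lens selector knob, 44 mm from that knob's axis (origin: centre of its underside). 
- stud_cyan: cyan stud, 14 mm across, 3 mm high, on the pale ring round the lens selector knob, 44 mm from that knob's axis (origin: centre of its underside). 
- focus_axis (a point): on the axis of the focus knob (dark steel bar), the middle one of the control box, 72 mm above the bench. bar 56 mm long, 12 thick, 31 tall, on a grey disc 68 mm across; bar top 87 mm, disc top 57 mm above the bench. A white line marks the pointing half of the bar. Vertical axis; stays where left (friction 0.05 N m); stops 126 degrees either side of facing the robot.
- focus_aim (a point): the point the focus knob's white line aims at: on the extension of the line, 44 mm from the axis, turns with the knob.
- stud_yellow: yellow stud, 14 mm across, 3 mm high, on the pale ring round the focus knob, 44 mm from that knob's axis (origin: centre of its underside). The focus index.
- stud_brown: brown stud, 14 mm across, 3 mm high, on the pale ring round the focus knob, 44 mm from that knob's axis (origin: centre of its underside). 
- measure (a joint): travel of the measure button, m: 0 up, 0.006 fully down (about 5 N, springs back); it counts as pressed beyond 0.004.
- measure_top (a point): centre of the top of the green measure button, 28 mm across, on the control box; press it straight down.
- holder: steel tool holder, 62 mm across, 105 mm tall, standing; loose, not part of the job, leave it where it is.
- bottle: white bottle with a red cap, 52 mm across, 140 mm tall, standing; loose, not part of the job, leave it where it is.
- inserts: orange insert box 32 x 55 x 17 mm; loose, not part of the job, leave it where it is.
- driver: screwdriver with a green handle, 130 mm long, lying; loose, not part of the job, leave it where it is.
- caliper: caliper, 200 mm long, lying; loose, not part of the job, leave it where it is.
- vblock: dark steel V-block 60 x 50 x 44 mm; loose, not part of the job, leave it where it is.

How it is judged (in metres and radians):
On the way, in this order (a step that is already met when the one before it is completed fails the run):
1. selector points at the green stud, focus at the yellow stud, and every block present rests on the glass, released (horizontal distance between selector_aim and stud_green below 0.006 m and horizontal distance between focus_aim and stud_yellow below 0.006 m and x of block1 in the frame of glass between -0.155 and 0.155 m and y of block1 in the frame of glass between -0.07 and 0.07 m and z of block1 in the frame of glass between -0.006 and 0.03 m and x of block2 in the frame of glass between -0.155 and 0.155 m and y of block2 in the frame of glass between -0.07 and 0.07 m and z of block2 in the frame of glass between -0.006 and 0.03 m and x of block3 in the frame of glass between -0.155 and 0.155 m and y of block3 in the frame of glass between -0.07 and 0.07 m and z of block3 in the frame of glass between -0.006 and 0.03 m and linear speed of each of block1, block2, block3 below 0.03 m/s and contact force between each of block1, block2, block3 and the fingers below 0.3 N), for 0.3 s.
2. the measure button is pressed with both knobs set and every block on the glass (value of joint measure above 0.004 m and horizontal distance between selector_aim and stud_green below 0.006 m and horizontal distance between focus_aim and stud_yellow below 0.006 m and x of block1 in the frame of glass between -0.155 and 0.155 m and y of block1 in the frame of glass between -0.07 and 0.07 m and z of block1 in the frame of glass between -0.006 and 0.03 m and x of block2 in the frame of glass between -0.155 and 0.155 m and y of block2 in the frame of glass between -0.07 and 0.07 m and z of block2 in the frame of glass between -0.006 and 0.03 m and x of block3 in the frame of glass between -0.155 and 0.155 m and y of block3 in the frame of glass between -0.07 and 0.07 m and z of block3 in the frame of glass between -0.006 and 0.03 m), for 0.05 s.
3. the button is let up (value of joint measure below 0.001 m), for 0.1 s.
At the end, for the whole second after the job is handed in: every block present rests, released, on the blue tray's floor (origin inside the walls, under 30 mm above the floor); selector line within 6 mm of the green stud and focus line within 6 mm of the yellow stud, measured 44 mm from the axis; button up (x of block1 in the frame of tray_in between -0.16 and 0.16 m and y of block1 in the frame of tray_in between -0.073 and 0.073 m and z of block1 in the frame of tray_in between -0.006 and 0.03 m and linear speed of each of block1, block2, block3 below 0.03 m/s and contact force between each of block1, block2, block3 and the fingers below 0.3 N and x of block2 in the frame of tray_in between -0.16 and 0.16 m and y of block2 in the frame of tray_in between -0.073 and 0.073 m and z of block2 in the frame of tray_in between -0.006 and 0.03 m and x of block3 in the frame of tray_in between -0.16 and 0.16 m and y of block3 in the frame of tray_in between -0.073 and 0.073 m and z of block3 in the frame of tray_in between -0.006 and 0.03 m and horizontal distance between selector_aim and stud_green below 0.006 m and horizontal distance between focus_aim and stud_yellow below 0.006 m and value of joint measure below 0.001 m); the robot touches nothing.
It fails at once if the selector is turned the longer way round (its line passes the point opposite to its start) (distance of selector_aim from where it was at the start of the episode above 0.0874 m).
It fails at once if another thing on the bench is shoved more than 5 cm (distance of any of holder, bottle, inserts, driver, caliper, vblock from where it was at the start of the episode above 0.05 m).
Of block1, block2, block3 only 2 to 3 are there at a start; the rules pass over those that are not, and their reading is None.
At some moment in a run one of block1, block2, block3 may be knocked a few centimetres aside while the robot is not near it.
Once in a run the grip may slacken for a moment while it holds something.
It also fails if it takes over 210 s, if anything falls off the work surface, if the arm or the gripper's body presses on something with over 40 N, if the wrist force passes 120 N, or if a joint passes its speed limit or range.

## Working session

There is one attempt and no reset: what is moved stays moved. The work goes in short steps, Python scripts to look and compute and a tool call to move; the robot and the scene stay as the last step left them, time stands still between calls to the robot, and variables do not carry over. Pictures are saved under pics/ and viewed, and the job is handed in when it is done.

Besides the shell and the picture viewer there is one more tool, called after "Request:" as name(argument=value, ...), one argument or row to a line, values as JSON. move_arm: Moves the arm, as the interface text tells. Its arguments: {"type":"object","properties":{"increments":{"type":"array","items":{"type":"array"}},"jaw":{"type":"number"}},"required":["increments"]}

```bash
ls -la; mkdir -p pics
cat > h.py <<'E'
import numpy as np, cv2
from plant import ctrl
def snap(n,f=None):
    s=ctrl.snapshot(n)
    if f: cv2.imwrite('pics/'+f+'.png',cv2.cvtColor(s['color'],cv2.COLOR_RGB2BGR))
    return s
def K(s): return np.array([[s['fx'],0,s['cx']],[0,s['fy'],s['cy']],[0,0,1.]])
def ray(s,u,v):
    p=cv2.undistortPoints(np.array([[[u,v]]],float),K(s),np.array(s['D'],float))[0,0]
    R=np.array(s['R']);t=np.array(s['t']).ravel()
    return -R.T@t, R.T@np.array([p[0],p[1],1.])
def onz(s,u,v,z):
    o,d=ray(s,u,v); return o+d*(z-o[2])/d[2]
def proj(s,X):
    R=np.array(s['R']);t=np.array(s['t'],float).ravel()
    return cv2.projectPoints(np.array(X,float).reshape(-1,1,3),cv2.Rodrigues(R)[0],t,K(s),np.array(s['D'],float))[0].reshape(-1,2)
E
python3 - <<'E'
from h import *
o=ctrl.get_obs();print(o)
for n in ['scene','side','wrist']:
    s=snap(n,n+'0');print(n,K(s).tolist(),s['D'],np.round(-np.array(s['R']).T@np.array(s['t']).ravel(),3))
E
```

```text
total 12
drwxr-xr-x  3 agent agent 4096 Dec  7 07:11 .
drwxr-xr-x 23 root  root  4096 Dec  7 07:11 ..
drwxr-xr-x  2 agent agent 4096 Dec  7 07:11 pics
{'clock': 0.0, 'joint_pos': array([-5.11050166e+01,  2.05920362e+01,  6.33923699e-01, -1.82150770e-02,
       -7.01357283e+01, -1.65068535e+01]), 'qvel': array([ 0.01748168, -0.07127067,  0.03403472,  0.04522243, -0.03815998,
       -0.07747801]), 'tau': array([-3.52452393e-03, -5.82719135e+01,  2.93039149e+01,  6.99730396e+00,
        6.58247009e-03, -1.91410527e-04]), 'tool_pos': array([ 0.25687443, -0.62369011,  0.22562303]), 'orientation': array([ 1.79905161e+02, -1.02477296e-02, -1.57618065e+02]), 'force': array([-0.31680338, -0.10848948, -0.21915677]), 'moment': array([ 0.03585931, -0.00443812, -0.03651846]), 'opening': 0.08770223489897501}
scene [[436.4718528396554, 0.0, 271.00188462385086], [0.0, 436.4718528396554, 211.85580351919313], [0.0, 0.0, 1.0]] [-0.1085646  0.         0.         0.         0.       ] [ 1.555 -0.202  1.155]
side [[522.2293120145632, 0.0, 277.6603841550312], [0.0, 522.2293120145632, 215.37508046818897], [0.0, 0.0, 1.0]] [0.02783304 0.         0.         0.         0.        ] [-0.264  0.987  0.832]
wrist [[328.01637091694425, 0.0, 279.513226742541], [0.0, 328.01637091694425, 211.30230064011423], [0.0, 0.0, 1.0]] [-0.02858506  0.          0.          0.          0.        ] [ 0.195 -0.65   0.383]
```

View pics/scene0.png

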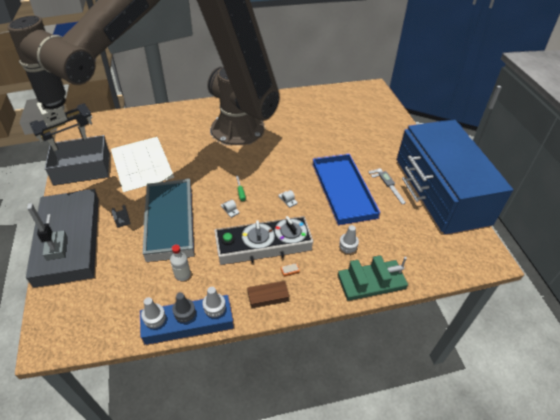

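View pics/side0.png

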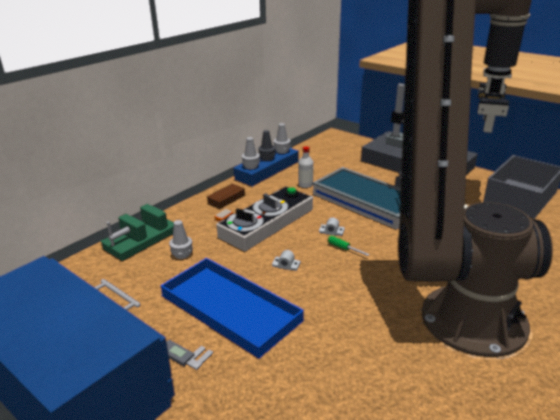

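View pics/wrist0.png

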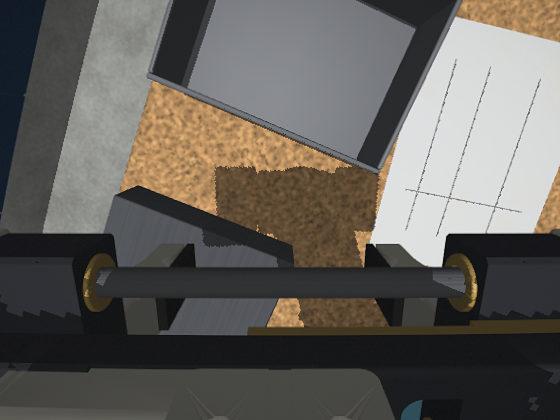

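The scene picture shows the control box near (265,240), the gauge at (168,220), the tray at (345,188) and two blocks at (231,208) and (289,198). I'll zoom in next.

Run:
```python
from h import *
s=snap('scene');c=cv2.cvtColor(s['color'],cv2.COLOR_RGB2BGR)
z=c[170:270,205:325];cv2.imwrite('pics/z1.png',cv2.resize(z,None,fx=6.6,fy=6,interpolation=cv2.INTER_CUBIC))
z=c[120:290,90:230];cv2.imwrite('pics/z3.png',cv2.resize(z,None,fx=3.5,fy=3.5,interpolation=cv2.INTER_CUBIC))
s=snap('side');c=cv2.cvtColor(s['color'],cv2.COLOR_RGB2BGR)
z=c[170:290,200:360];cv2.imwrite('pics/z2.png',cv2.resize(z,None,fx=5,fy=5,interpolation=cv2.INTER_CUBIC))
```

```text
(no output)
```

View pics/z1.png

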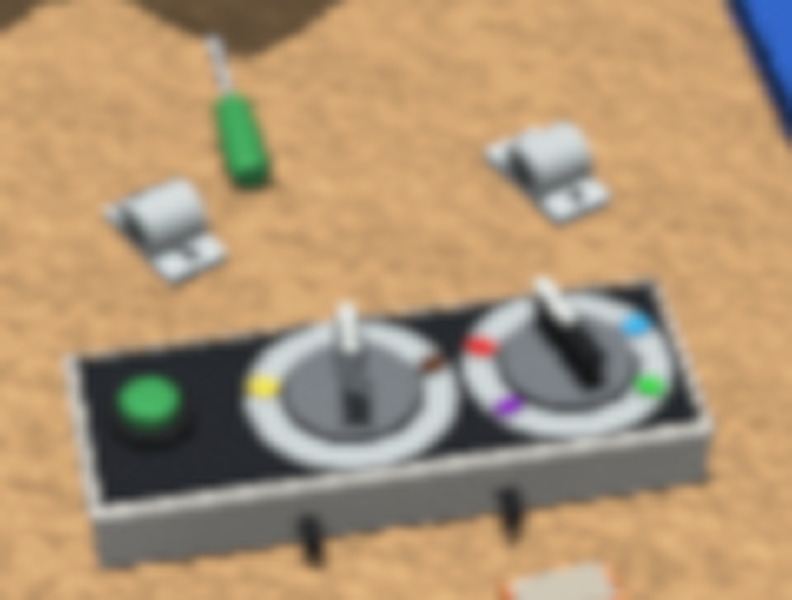

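View pics/z2.png

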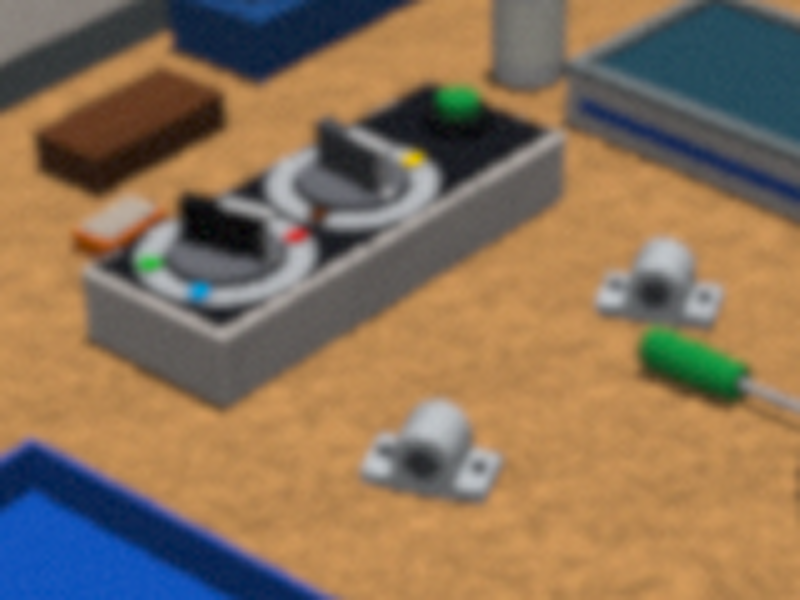

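View pics/z3.png

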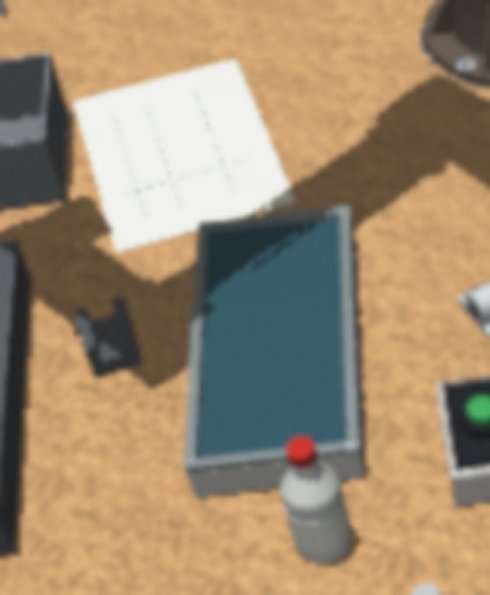

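Run:
```python
from h import *
s=ctrl.snapshot('scene')
def q(u,v,z,n): 
    p=onz(s,205+(u+.5)/6.6-.5,170+(v+.5)/6-.5,z);print(n,np.round(p*1000,1));return p
q(150,400,.06,'button')
q(263,387,.055,'yel');q(432,365,.055,'brown');q(480,347,.055,'red');q(637,325,.055,'cyan');q(650,386,.055,'green');q(508,406,.055,'violet')
q(347,395,.057,'focus disc c');q(567,365,.057,'sel disc c')
q(75,355,.05,'box c1');q(652,285,.05,'box c2');q(708,430,.05,'c3');q(100,510,.05,'c4')
q(545,290,.087,'sel tip');q(598,370,.087,'sel tail');q(347,312,.087,'foc tip');q(355,400,.087,'foc tail')
q(168,215,.033,'blkA');q(555,160,.033,'blkB')
q(110,210,.01,'A foot-');q(180,280,.01,'');q(228,255,.01,'')
q(490,155,.01,'B');q(560,222,.01,'');q(610,197,.01,'')
def q3(u,v,z,n): print(n,np.round(onz(s,90+u/3.5,120+v/3.5,z)*1000,1))
q3(197,222,.047,'g');q3(350,207,.047,'g');q3(357,447,.047,'g');q3(188,465,.047,'g');q3(320,545,.0,'bottle');q3(110,340,.044,'vbl')
for u,v in [(314,158),(345,155),(377,212),(342,220)]: print('tray',np.round(onz(s,u,v,.035)*1000,1))
w=ctrl.snapshot('wrist');o=ctrl.get_obs()
print(np.array(w['R']), -np.array(w['R']).T@np.array(w['t']).ravel()-o['tool_pos'])
```

```text
button [ 647.9 -136.5   60. ]
yel [646.4 -79.9  55. ]
brown [648.7   5.4  55. ]
red [641.1  31.8  55. ]
cyan [642.2 113.3  55. ]
green [686.3 108.   55. ]
violet [685.1  35.7  55. ]
focus disc c [662.3 -40.6  57. ]
sel disc c [664.6  70.9  57. ]
box c1 [ 599.7 -168.    50. ]
box c2 [610.5 130.3  50. ]
c3 [718.3 129.1  50. ]
c4 [ 708.8 -170.8   50. ]
sel tip [634.5  66.   87. ]
sel tail [695.5  77.2  87. ]
foc tip [629.5 -33.6  87. ]
foc tail [690.9 -42.   87. ]
blkA [ 487.6 -104.    33. ]
blkB [486.9 110.4  33. ]
A foot- [ 454.8 -132.5   10. ]
 [ 519.2 -103.9   10. ]
 [504.9 -75.3  10. ]
B [453.2  82.2  10. ]
 [516.5 106.6  10. ]
 [502.  138.8  10. ]
g [ 324.5 -391.4   47. ]
g [ 336.2 -230.1   47. ]
g [ 660.6 -254.2   47. ]
g [ 649.4 -408.5   47. ]
bottle [ 728.6 -300.9    0. ]
vbl [ 473.8 -481.7   44. ]
tray [303.4 260.   35. ]
tray [310.9 387.1  35. ]
tray [629.4 395.4  35. ]
tray [638.9 261.7  35. ]
[[-3.80682965e-01  9.24705286e-01  7.83894963e-04]
 [ 8.94873345e-01  3.68187888e-01  2.52268459e-01]
 [ 2.32985357e-01  9.67357915e-02 -9.67656969e-01]] [-0.06180342 -0.0257598   0.15721085]
```

The distances check out: box about 300 x 110 mm, studs 43–45 mm from the axes, and glass and tray the right size. I'll move the wrist camera over the box for a finer look.

Request:
move_arm(
  increments=[
    [[29, 40, 2], -0.035],
    [[29, 40, 2], -0.035],
    [[29, 40, 2], -0.035],
    [[29, 40, 2], -0.035],
    [[29, 40, 2], -0.035],
    [[29, 40, 2], -0.035],
    [[29, 40, 2], -0.035],
    [[29, 40, 2], -0.035],
  ],
  jaw=1,
)

```text
clock: 1.15
tool_pos: [0.4878, -0.3007, 0.2414]
orientation: [179.9, -0.0, -174.8]
force: [1.9, -1.0, 0.3]
opening: 0.0877
```

Request:
move_arm(
  increments=[
    [[29, 40, 2], -0.035],
    [[29, 40, 2], -0.035],
    [[29, 40, 2], -0.035],
    [[29, 40, 2], -0.035],
    [[29, 40, 2], -0.035],
    [[29, 40, 2], -0.035],
    [[29, 40, 2], -0.035],
    [[0, 0, 0], 0],
  ],
)

```text
clock: 1.95
tool_pos: [0.6932, -0.0113, 0.2566]
orientation: [179.9, 0.2, 170.8]
force: [-0.4, -1.2, -0.7]
opening: 0.0875
```

Request:
move_arm(
  increments=[
    [[20, 5, 0], 0],
    [[17, 5, 0], 0],
    [[0, 0, 0], 0],
    [[0, 0, 0], 0],
    [[0, 0, 0], 0],
    [[0, 0, 0], 0],
    [[0, 0, 0], 0],
    [[0, 0, 0], 0],
  ],
)

```text
clock: 2.75
tool_pos: [0.7298, 0.0002, 0.2562]
orientation: [179.9, 0.1, 170.9]
force: [-0.4, -1.2, -0.2]
opening: 0.0879
```

Run:
```python
from h import *
s=snap('wrist','w1');print(ctrl.get_obs()['joint_pos'],ctrl.get_obs()['tool_pos'])
s=snap('scene','s1')
```

```text
[ 1.52523650e+01  2.48570511e+01  1.10918927e+01 -3.81573351e-04
 -7.60753750e+01 -1.14340674e+02] [7.29874077e-01 2.18884296e-04 2.56316307e-01]
```

View pics/w1.png

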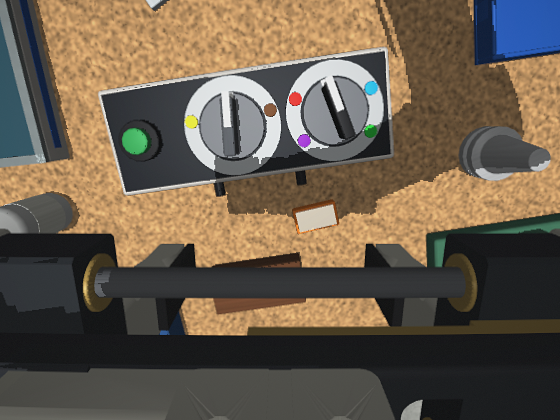

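View pics/s1.png

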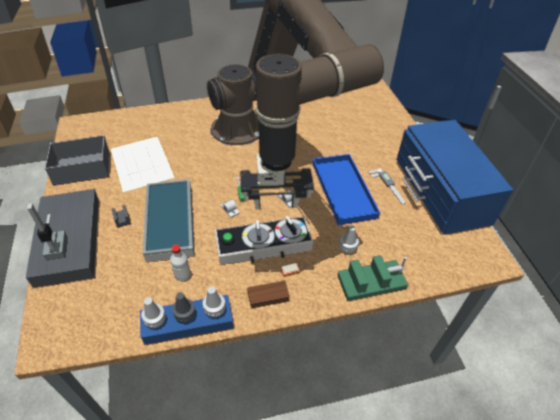

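The wrist picture shows button (134,141), yellow (191,121), brown (270,110), red (295,98), cyan (372,88), green (370,130) and violet (303,140). The focus line runs (225,97)→(230,125) and the selector line (327,80)→(340,108). There is no third block in any view. Next I measure these points.

Run:
```python
from h import *
c=cv2.imread('pics/w1.png');z=c[40:200,90:400];cv2.imwrite('pics/w1z.png',cv2.resize(z,None,fx=2.58,fy=2.58,interpolation=cv2.INTER_CUBIC))
s=ctrl.snapshot('wrist');im=s['color'].astype(int)
hsv=cv2.cvtColor(s['color'],cv2.COLOR_RGB2HSV)
def blob(n,u,v,z,r=10):
    m=np.zeros(hsv.shape[:2],bool);m[v-r:v+r+1,u-r:u+r+1]=1
    h0=int(hsv[v,u,0]);dh=np.abs(hsv[...,0].astype(int)-h0);dh=np.minimum(dh,180-dh)
    m&=(dh<10)&(hsv[...,1]>90)
    ys,xs=np.nonzero(m);p=onz(s,xs.mean(),ys.mean(),z);print(n,m.sum(),xs.mean().round(1),ys.mean().round(1),np.round(p*1000,1));return p[:2]
P={n:blob(n,u,v,.055) for n,u,v in [('yellow',191,121),('brown',270,110),('red',295,98),('cyan',372,88),('green',370,130),('violet',303,140)]}
blob('button',134,141,.06,18)
for n,u,v in [('box1',100,93),('box2',386,49),('box3',392,156),('box4',126,194)]: print(n,np.round(onz(s,u,v,.05)*1000,1))
from scipy.optimize import least_squares
r=least_squares(lambda p:[np.hypot(*(P[k]-p))-.044 for k in ('red','cyan','green','violet')],[.664,.071]);a=r.x;print('sel axis',a*1000,r.fun*1000)
for k in ('red','cyan','green','violet'): d=P[k]-a;print(k,np.degrees(np.arctan2(d[1],d[0])))
r=least_squares(lambda p:[np.hypot(*(P[k]-p))-.044 for k in ('yellow','brown')],[.664,-.04]);f=r.x;print('foc axis',f*1000)
for k in ('yellow','brown'): d=P[k]-f;print(k,np.degrees(np.arctan2(d[1],d[0])))
for n,a_ in (('sel',a),('foc',f)):print(n,proj(s,[[*a_,.057],[*a_,.087]]))
```

```text
yellow 141 190.7 121.2 [644.5 -80.7  55. ]
brown 124 269.7 109.6 [646.3   3.7  55. ]
red 143 294.8 98.5 [639.5  31.4  55. ]
cyan 146 370.8 87.4 [640.9 110.6  55. ]
green 135 370.1 130.8 [684.4 105.7  55. ]
violet 127 303.6 140.0 [682.9  34.3  55. ]
button 638 135.8 140.6 [ 654.7 -141.6   60. ]
box1 [ 600.2 -170.8   50. ]
box2 [605.7 131.   50. ]
box3 [715.4 128.6  50. ]
box4 [ 710.3 -172.8   50. ]
sel axis [658.42060002  70.59922927] [-0.43212151 -0.34752985 -0.32988004 -0.23453311]
red -115.75441386536723
cyan 113.68978308115607
green 53.529515784186124
violet -55.9515835949699
foc axis [657.8128771  -38.76496758]
yellow -107.55950590246641
brown 105.16910875828368
sel [[334.80086333 110.94025525]
 [339.96276079 109.63832047]]
foc [[231.72212541 127.37370025]
 [227.3761666  127.59065316]]
```

View pics/w1z.png

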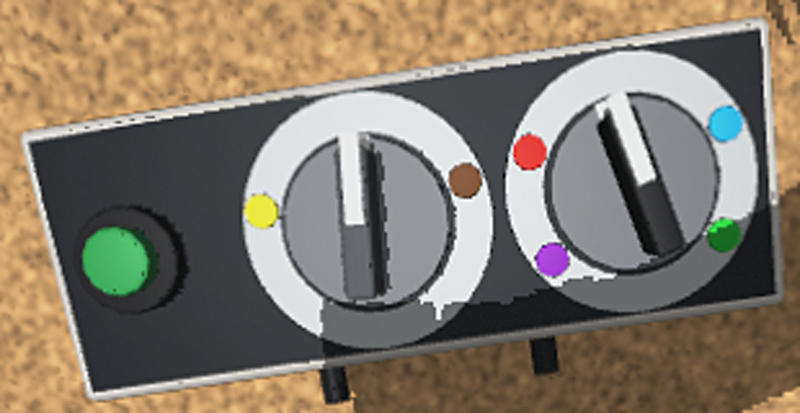

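```bash
python3 - <<'E'
from h import *
s=ctrl.snapshot('wrist')
c=cv2.imread('pics/w1.png')
for n,x0,y0 in (('a',200,80),('b',305,65)):
    cv2.imwrite(f'pics/w1{n}.png',cv2.resize(c[y0:y0+80,x0:x0+75],None,fx=7,fy=7,interpolation=cv2.INTER_NEAREST))
a=cv2.imread('pics/w1a.png');b=cv2.imread('pics/w1b.png');cv2.imwrite('pics/w1ab.png',np.hstack([a,b])[:,:])
E
python3 -c "
import cv2;a=cv2.imread('pics/w1ab.png');print(a.shape);cv2.imwrite('pics/w1ab2.png',cv2.resize(a,(788,420)))"
```

```text
(560, 1050, 3)
```

View pics/w1ab2.png

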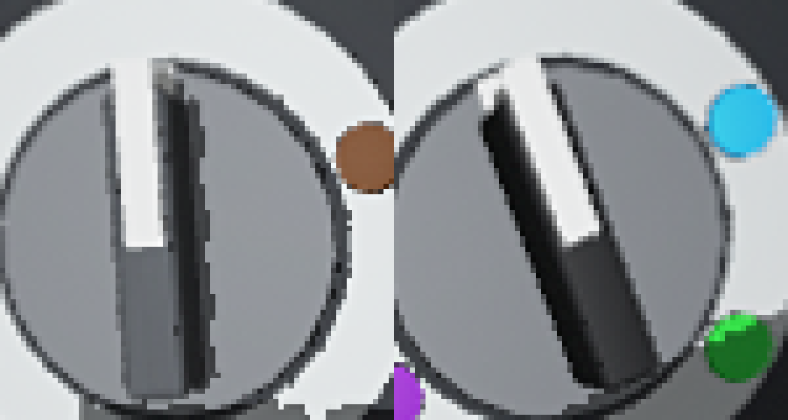

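Run:
```python
from h import *
s=ctrl.snapshot('wrist');k=5.253
for n,x0,y0,pts in (('foc',200,80,[(130,62),(144,245),(157,398)]),('sel',305,65,[(131,62),(189,240),(234,375)])):
    P=[onz(s,x0+x/k-.5,y0+y/k-.5,.087)[:2] for x,y in pts];print(n,np.round(np.array(P)*1000,1))
    d=P[0]-P[2];print(np.degrees(np.arctan2(d[1],d[0])),np.hypot(*d))
```

```text
foc [[624.7 -35. ]
 [656.4 -38.8]
 [684.2 -41.9]]
173.45899967372674 0.05982516399781972
sel [[627.2  64.4]
 [659.   71.1]
 [684.2  76.6]]
-167.92217812364805 0.05828800860126857
```

Request:
move_arm(
  increments=[
    [[-36, -20, -20], 0.045],
    [[-36, -19, -20], 0],
    [[0, 0, -45], 0],
    [[0, 0, -45], 0],
    [[0, 0, -35], 0],
    [[0, 0, -20], 0],
    [[0, 0, -5], 0],
    [[0, 0, 0], 0],
  ],
)

```text
clock: 3.8
tool_pos: [0.6558, -0.04, 0.0625]
orientation: [179.9, 0.5, 173.6]
force: [-0.0, -0.1, 0.2]
opening: 0.0876
```

Request:
move_arm(
  increments=[
    [[1, 1, 0], 0],
    [[0, 0, 0], 0],
    [[0, 0, 0], 0],
    [[0, 0, 0], 0],
    [[0, 0, 0], 0],
    [[0, 0, 0], 0],
    [[0, 0, 0], 0],
    [[0, 0, 0], 0],
  ],
  jaw=-1,
)

```text
clock: 4.6
tool_pos: [0.6606, -0.0382, 0.0688]
orientation: [179.7, 1.0, 173.7]
force: [-0.3, -0.7, -0.5]
opening: 0.0293
```

Request:
move_arm(
  increments=[
    [[-2, 0, -3], 0],
    [[0, 0, -1], 0],
    [[0, 0, 0], 0],
    [[0, 0, 0], 0],
    [[0, 0, 0], 0],
    [[0, 0, 0], 0],
    [[0, 0, 0], 0],
    [[0, 0, 0], 0],
  ],
)

```text
clock: 5.4
tool_pos: [0.6583, -0.0393, 0.0646]
orientation: [179.8, 1.0, 173.7]
force: [-0.4, -1.2, 1.5]
opening: 0.0119
```

Request:
move_arm(
  increments=[
    [[0, 0, 0], 0.12],
    [[0, 0, 0], 0.12],
    [[0, 0, 0], 0.12],
    [[0, 0, 0], 0.12],
    [[0, 0, 0], 0.12],
    [[0, 0, 0], 0.12],
    [[0, 0, 0], 0.12],
    [[0, 0, 0], 0],
  ],
)

```text
clock: 6.2
tool_pos: [0.6577, -0.0376, 0.0646]
orientation: [179.7, 1.0, -136.3]
force: [-0.5, -1.8, 2.0]
opening: 0.0117
```

Request:
move_arm(
  increments=[
    [[0, 0, 0], 0.12],
    [[0, 0, 0], 0.12],
    [[0, 0, 0], 0.12],
    [[0, 0, 0], 0.11],
    [[0, 0, 0], 0.03],
    [[0, 0, 0], 0],
    [[0, 0, 0], 0],
    [[0, 0, 0], 0],
  ],
)

```text
clock: 7.0
tool_pos: [0.6568, -0.0371, 0.0646]
orientation: [179.6, 1.0, -108.2]
force: [-0.8, -1.2, 1.5]
opening: 0.0118
```

Request:
move_arm(
  increments=[
    [[0, 0, 0], 0],
    [[0, 0, 0], 0],
    [[0, 0, 0], 0],
    [[0, 0, 0], 0],
    [[0, 0, 10], 0],
    [[0, 0, 30], 0],
    [[0, 0, 30], 0],
    [[0, 0, 30], 0.1],
  ],
  jaw=1,
)

```text
clock: 7.8
tool_pos: [0.6531, -0.0369, 0.1633]
orientation: [179.1, 0.8, -102.7]
force: [0.7, -0.0, -0.6]
opening: 0.0705
```

Request:
move_arm(
  increments=[
    [[0, 7, 0], 0.145],
    [[0, 7, 0], 0.145],
    [[0, 7, 0], 0.145],
    [[0, 7, 0], 0.145],
    [[0, 7, 0], 0.145],
    [[0, 7, 0], 0.145],
    [[0, 7, 0], 0.145],
    [[0, 7, 0], 0.145],
  ],
)

```text
clock: 8.6
tool_pos: [0.6571, 0.0205, 0.1784]
orientation: [-180.0, 0.7, -33.9]
force: [-0.3, -0.7, 0.2]
opening: 0.0881
```

Request:
move_arm(
  increments=[
    [[0, 9, 0], 0.145],
    [[0, 9, 0], 0.145],
    [[0, 9, 0], 0.145],
    [[0, 9, 0], 0.145],
    [[0, 9, 0], 0.145],
    [[1, 5, 0], 0.1],
    [[0, 0, 0], 0],
    [[0, 0, 0], 0],
  ],
)

```text
clock: 9.4
tool_pos: [0.6588, 0.0734, 0.1854]
orientation: [-179.9, 0.4, 15.2]
force: [1.0, -0.1, 0.1]
opening: 0.0875
```

Run:
```python
from h import *
print(ctrl.get_obs()['joint_pos'].round(1))
s=snap('scene');c=cv2.cvtColor(s['color'],cv2.COLOR_RGB2BGR)
z=c[150:270,205:355];a=cv2.resize(z,None,fx=5,fy=5,interpolation=cv2.INTER_CUBIC);cv2.imwrite('pics/z4.png',a)
```

```text
[ 23.1  21.2  -3.8  -0.2 -65.4  82.2]
```

View pics/z4.png

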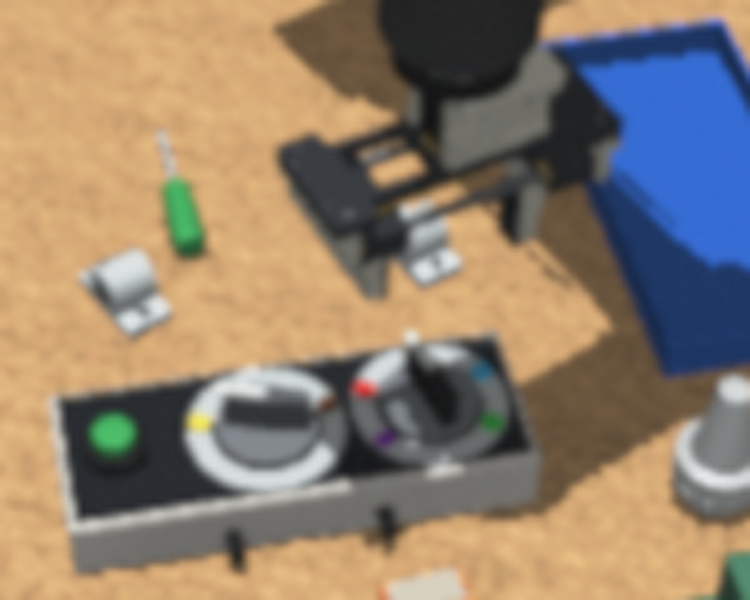

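The scene picture shows the focus line pointing toward the yellow stud, at about (200,422). I'll descend on the selector.

Request:
move_arm(
  increments=[
    [[0, -2, -20], -0.055],
    [[0, 0, -40], 0],
    [[0, 0, -35], 0],
    [[0, 0, -20], 0],
    [[0, 0, -7], 0],
    [[0, 0, 0], 0],
    [[0, 0, 0], 0],
    [[0, 0, 0], 0],
  ],
)

```text
clock: 10.25
tool_pos: [0.6611, 0.069, 0.0654]
orientation: [-179.9, -0.1, 10.9]
force: [0.6, 0.1, 0.4]
opening: 0.0879
```

Request:
move_arm(
  increments=[
    [[-2, 2, -1], 0.015],
    [[0, 0, 0], 0],
    [[0, 0, 0], 0],
    [[0, 0, 0], 0],
    [[0, 0, 0], 0],
    [[0, 0, 0], 0],
    [[0, 0, 0], 0],
    [[0, 0, 0], 0],
  ],
  jaw=-1,
)

```text
clock: 11.05
tool_pos: [0.6609, 0.072, 0.0682]
orientation: [-179.8, -0.4, 11.8]
force: [-0.1, 0.3, -0.4]
opening: 0.029
```

Request:
move_arm(
  increments=[
    [[0, 0, 0], 0],
    [[0, 0, 0], 0],
    [[0, 0, 0], 0],
    [[0, 0, 0], -0.05],
    [[0, 0, 0], -0.1],
    [[0, 0, 0], -0.12],
    [[0, 0, 0], -0.12],
    [[0, 0, 0], -0.12],
  ],
)

```text
clock: 11.85
tool_pos: [0.6608, 0.07, 0.068]
orientation: [-180.0, -0.4, -18.3]
force: [-1.3, -2.2, 0.2]
opening: 0.0122
```

Request:
move_arm(
  increments=[
    [[0, 0, 0], -0.13],
    [[0, 0, 0], -0.13],
    [[0, 0, 0], -0.13],
    [[0, 0, 0], -0.13],
    [[0, 0, 0], -0.13],
    [[0, 0, 0], -0.13],
    [[0, 0, 0], -0.13],
    [[0, 0, 0], -0.13],
  ],
)

```text
clock: 12.65
tool_pos: [0.6586, 0.0681, 0.068]
orientation: [179.8, -0.3, -80.5]
force: [-0.6, -0.8, 1.0]
opening: 0.0116
```

Request:
move_arm(
  increments=[
    [[0, 0, 0], -0.13],
    [[0, 0, 0], -0.13],
    [[0, 0, 0], -0.13],
    [[0, 0, 0], -0.13],
    [[0, 0, 0], -0.13],
    [[0, 0, 0], -0.1],
    [[0, 0, 0], -0.03],
    [[0, 0, 0], 0],
  ],
)

```text
clock: 13.45
tool_pos: [0.6564, 0.0686, 0.0681]
orientation: [179.6, -0.4, -127.3]
force: [-0.4, -0.4, 0.4]
opening: 0.012
```

Request:
move_arm(
  increments=[
    [[0, 0, 0], 0],
    [[0, 0, 0], 0],
    [[0, 0, 0], 0],
    [[0, 0, 0], 0],
    [[0, 0, 10], 0],
    [[0, 0, 40], 0],
    [[0, 0, 45], 0],
    [[0, 0, 45], 0],
  ],
  jaw=1,
)

```text
clock: 14.25
tool_pos: [0.6513, 0.0673, 0.2059]
orientation: [179.1, -1.0, -127.1]
force: [0.5, 0.4, 0.1]
opening: 0.0701
```

Request:
move_arm(
  increments=[
    [[35, 15, 20], 0],
    [[35, 10, 20], 0],
    [[35, 10, 0], 0],
    [[0, 0, 0], 0],
    [[0, 0, 0], 0],
    [[0, 0, 0], 0],
    [[0, 0, 0], 0],
    [[0, 0, 0], 0],
  ],
)

```text
clock: 15.05
tool_pos: [0.7604, 0.1028, 0.2645]
orientation: [179.7, -0.2, -127.1]
force: [0.2, -0.9, 0.9]
opening: 0.0874
```

Run:
```python
from h import *
print(ctrl.get_obs()['joint_pos'].round(1))
s=snap('wrist','w2')
s=snap('scene','s2')
```

```text
[ 22.1  28.8  18.4  -0.1 -80.  -59.1]
```

View pics/w2.png

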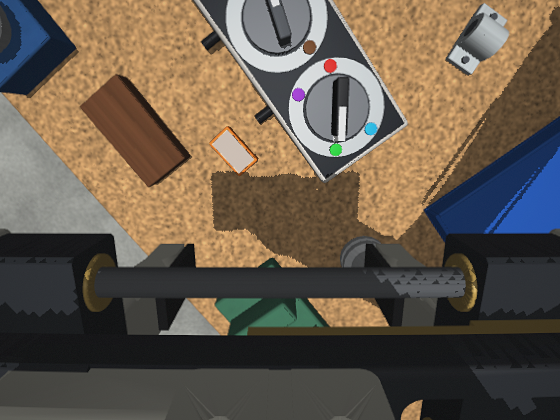

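Run:
```python
from h import *
s=ctrl.snapshot('wrist');hsv=cv2.cvtColor(s['color'],cv2.COLOR_RGB2HSV)
c=cv2.imread('pics/w2.png');cv2.imwrite('pics/w2z.png',cv2.resize(c[0:170,220:420],None,fx=3.5,fy=3.5,interpolation=cv2.INTER_NEAREST))
P={}
for n,u,v in [('red',330,66),('cyan',371,129),('green',336,150),('violet',298,95)]:
    m=np.zeros(hsv.shape[:2],bool);m[v-10:v+11,u-10:u+11]=1
    dh=np.abs(hsv[...,0].astype(int)-int(hsv[v,u,0]));m&=(np.minimum(dh,180-dh)<10)&(hsv[...,1]>90)
    ys,xs=np.nonzero(m);P[n]=onz(s,xs.mean(),ys.mean(),.055)[:2];print(n,P[n].round(4))
from scipy.optimize import least_squares
a=least_squares(lambda p:[np.hypot(*(P[k]-p))-.044 for k in P],[.659,.071]).x
d=P['green']-a;print('axis',a,'green ang',np.degrees(np.arctan2(d[1],d[0])))
```

```text
red [0.6397 0.0316]
cyan [0.6413 0.1108]
green [0.6846 0.1062]
violet [0.6834 0.0347]
axis [0.65881959 0.07087125] green ang 53.8517293534683
```

View pics/w2z.png

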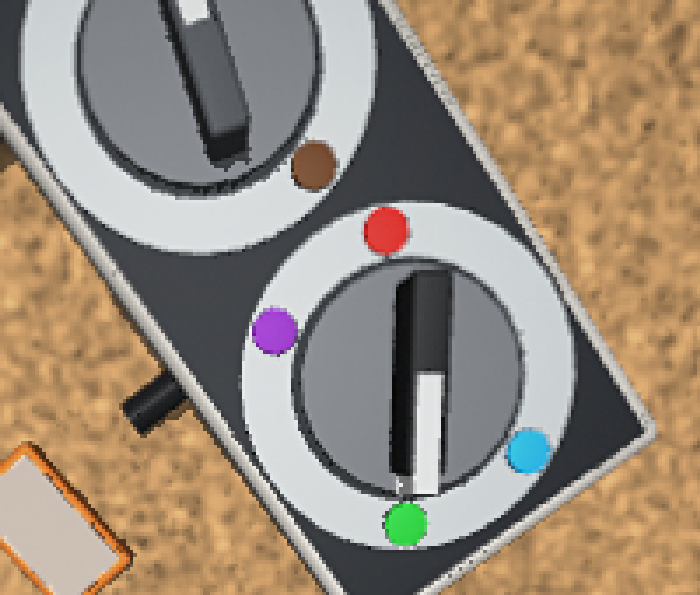

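Run:
```python
from h import *
s=ctrl.snapshot('wrist')
P=[onz(s,220+x/3.5-.5,y/3.5-.5,.087)[:2] for x,y in [(434,272),(430,371),(426,494)]];d=P[2]-P[0];print(P,np.degrees(np.arctan2(d[1],d[0])),np.hypot(*d))
```

```text
[array([0.64292182, 0.04973629]), array([0.65861671, 0.07057258]), array([0.67868122, 0.09773324])] 53.31260690907644 0.05985350745895501
```

The selector line is at 53.3° and the green stud at 53.9°, so the selector is set. On to block B.

Request:
move_arm(
  increments=[
    [[-40, 7, -10], -0.09],
    [[-40, 7, -10], -0.09],
    [[-40, 7, -10], -0.09],
    [[-40, 7, -5], -0.09],
    [[-40, 7, 0], -0.09],
    [[-8, 3, 0], -0.02],
    [[0, 0, 0], 0],
    [[0, 0, 0], 0],
  ],
)

```text
clock: 16.05
tool_pos: [0.5443, 0.1399, 0.2262]
orientation: [179.7, -0.2, -155.1]
force: [0.6, 0.7, -0.5]
opening: 0.0878
```

Run:
```python
from h import *
s=snap('wrist','w3')
s=snap('scene','s3')
```

```text
(no output)
```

View pics/w3.png

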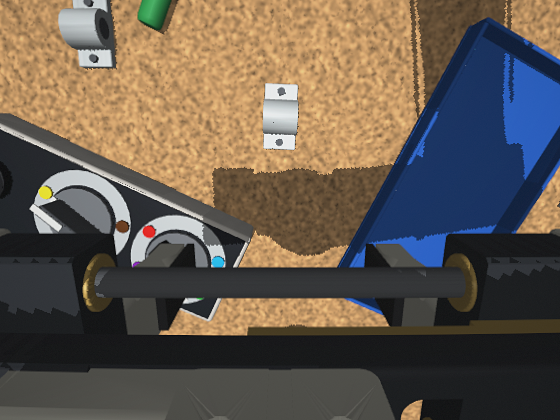

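View pics/s3.png

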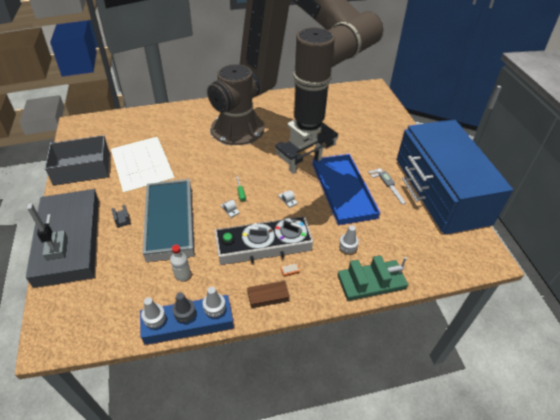

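The wrist picture shows block B at about (280,116) and block A at about (90,30). I'll compute their poses from the corners.

Run:
```python
from h import *
s=ctrl.snapshot('wrist')
c=np.array([onz(s,*p,.01)[:2] for p in [(265,84),(298,84),(295,149),(263,149)]]);print(c.round(4),c.mean(0))
d=(c[0]+c[1]-c[2]-c[3])/2;print(np.hypot(*d),np.degrees(np.arctan2(d[1],d[0])));e=(c[1]+c[2]-c[0]-c[3])/2;print(np.hypot(*e),np.degrees(np.arctan2(e[1],e[0])))
p=onz(s,281,91,.01),onz(s,279.5,142,.01);print('holes',(p[0]+p[1])/2)
c=np.array([onz(s,*p,.01)[:2] for p in [(78,65),(113,68)]]);print(c.round(4))
p=onz(s,90,2,.01),onz(s,94.5,58,.01);d=p[0]-p[1];print('A holes',(p[0]+p[1])/2,np.degrees(np.arctan2(d[1],d[0])))
```

```text
[[0.4496 0.0796]
 [0.4347 0.1117]
 [0.4983 0.1384]
 [0.5134 0.1058]] [0.47400564 0.1088685 ]
0.06894499486542868 -157.4089037257355
0.035660945541747154 114.85508824275092
holes [0.4737522  0.10876316 0.01      ]
[[ 0.5149 -0.1102]
 [ 0.5023 -0.0747]]
A holes [ 0.47607039 -0.10648269  0.01      ] -157.0741902793263
```

Request:
move_arm(
  increments=[
    [[-35, -16, -20], -0.025],
    [[-35, -16, -25], 0],
    [[0, 0, -45], 0],
    [[0, 0, -45], 0],
    [[0, 0, -40], 0],
    [[0, 0, -25], 0],
    [[0, 0, 0], 0],
    [[0, 0, 0], 0],
  ],
)

```text
clock: 17.0
tool_pos: [0.4788, 0.105, 0.0193]
orientation: [179.8, -0.1, -156.8]
force: [1.0, -0.4, 1.9]
opening: 0.0877
```

Request:
move_arm(
  increments=[
    [[-5, 4, -4], 0],
    [[0, 0, -4], 0],
    [[0, 0, 0], 0],
    [[0, 0, 0], 0],
    [[0, 0, 0], 0],
    [[0, 0, 0], 0],
    [[0, 0, 0], 0],
    [[0, 0, 0], 0],
  ],
  jaw=-1,
)

```text
clock: 17.8
tool_pos: [0.4774, 0.1116, 0.0159]
orientation: [179.7, 0.4, -156.8]
force: [0.7, -0.4, -2.3]
opening: 0.0354
```

Request:
move_arm(
  increments=[
    [[0, 0, 0], 0],
    [[0, 0, 0], 0],
    [[0, 0, 0], 0],
    [[0, 0, 0], 0],
    [[0, 0, 15], 0],
    [[0, 0, 40], 0],
    [[0, 0, 40], 0],
    [[0, 0, 40], 0],
  ],
)

```text
clock: 18.6
tool_pos: [0.4711, 0.108, 0.1478]
orientation: [179.8, -0.6, -156.9]
force: [1.5, -0.1, -2.3]
opening: 0.0357
```

Request:
move_arm(
  increments=[
    [[9, -43, 4], 0.11],
    [[9, -43, 0], 0.11],
    [[9, -43, 0], 0.11],
    [[9, -43, 0], 0.11],
    [[9, -43, 0], 0.11],
    [[9, -43, 0], 0.11],
    [[9, -43, 0], 0.11],
    [[9, -43, 0], 0.11],
  ],
)

```text
clock: 19.4
tool_pos: [0.5445, -0.2415, 0.1572]
orientation: [179.7, 0.2, -104.0]
force: [1.5, 0.4, -3.1]
opening: 0.036
```

Request:
move_arm(
  increments=[
    [[6, -43, 0], 0.11],
    [[6, -43, 0], 0.11],
    [[0, 0, 0], 0],
    [[0, 0, 0], 0],
    [[0, 0, 0], 0],
    [[0, 0, 0], 0],
    [[0, 0, 0], 0],
    [[0, 0, 0], 0],
  ],
)

```text
clock: 20.2
tool_pos: [0.5534, -0.3333, 0.1514]
orientation: [179.2, 0.4, -91.0]
force: [-0.5, -0.3, -2.8]
opening: 0.0358
```

Run:
```python
from h import *
s=snap('wrist','w4')
s=snap('scene','s4')
```

View pics/w4.png

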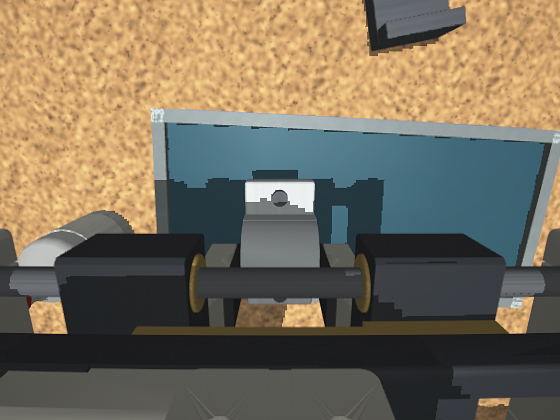

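View pics/s4.png

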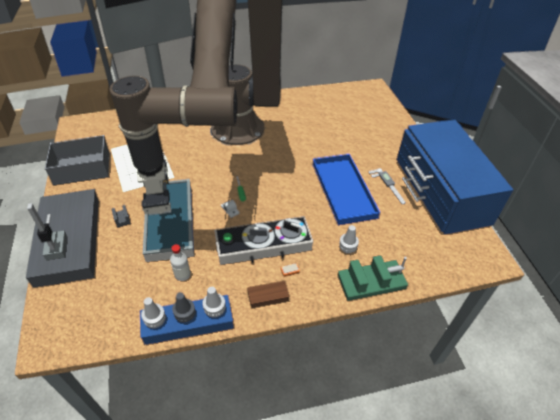

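Run:
```python
from h import *
s=ctrl.snapshot('wrist')
a,b=onz(s,152,110,.047),onz(s,556,132,.047);print(a,b,np.hypot(*(a-b)[:2]))
d=(b-a)[:2]/np.hypot(*(a-b)[:2]);n=np.array([d[1],-d[0]]);print(d,np.degrees(np.arctan2(-d[1],-d[0])))
n=n if n[1]>0 else -n
print('centre',(a+b)[:2]/2+n*.08)
print(onz(s,40,280,.0))
```

```text
[ 0.64854091 -0.41409412  0.047     ] [ 0.32991719 -0.39295783  0.047     ] 0.3193239988778514
[-0.99780699  0.06619075] -3.7952255251162823
centre [ 0.49452431 -0.32370142]
[ 0.80216007 -0.25096091  0.        ]
```

Request:
move_arm(
  increments=[
    [[0, 3, -30], -0.05],
    [[0, 2, -30], 0],
    [[0, 0, -20], 0],
    [[0, 0, -7], 0],
    [[0, 0, 0], 0],
    [[0, 0, 0], 0],
    [[0, 0, 0], 0],
    [[0, 0, 0], 0],
  ],
)

```text
clock: 21.15
tool_pos: [0.5571, -0.3288, 0.0678]
orientation: [179.7, 0.2, -93.9]
force: [0.2, -0.5, -2.4]
opening: 0.036
```

Request:
move_arm(
  increments=[
    [[-1, 0, -4], 0],
    [[-1, 0, -3], 0],
    [[0, 0, -2], 0],
    [[0, 0, -2], 0],
    [[0, 0, -1], 0],
    [[0, 0, 0], 0],
    [[0, 0, 0], 0],
    [[0, 0, 0], 0],
  ],
)

```text
clock: 21.95
tool_pos: [0.5557, -0.3292, 0.0565]
orientation: [179.9, 0.2, -93.9]
force: [0.3, 0.7, -3.8]
opening: 0.0357
```

Request:
move_arm(
  increments=[
    [[0, 0, -2], 0],
    [[0, 0, -1], 0],
    [[0, 0, 0], 0],
    [[0, 0, 0], 0],
    [[0, 0, 0], 0],
    [[0, 0, 0], 0],
    [[0, 0, 0], 0],
    [[0, 0, 0], 0],
  ],
)

```text
clock: 22.75
tool_pos: [0.5562, -0.3294, 0.0561]
orientation: [179.9, 0.1, -93.8]
force: [-0.0, -0.1, -0.3]
opening: 0.0358
```

Request:
move_arm(
  increments=[
    [[0, 0, 0], 0],
    [[0, 0, 0], 0],
    [[0, 0, 0], 0],
    [[0, 0, 0], 0],
    [[0, 0, 5], 0],
    [[0, 0, 25], 0],
    [[0, 0, 40], 0],
    [[0, 0, 45], 0],
  ],
  jaw=0.6,
)

```text
clock: 23.55
tool_pos: [0.5527, -0.3284, 0.1688]
orientation: [179.3, 0.2, -93.8]
force: [0.8, -0.4, -0.4]
opening: 0.0699
```

Request:
move_arm(
  increments=[
    [[-2, 35, 10], -0.13],
    [[-2, 35, 10], -0.13],
    [[-2, 35, 10], -0.13],
    [[-2, 35, 0], -0.13],
    [[-2, 35, 0], -0.13],
    [[-2, 35, 0], -0.13],
    [[-2, 35, 0], -0.13],
    [[0, 5, 0], -0.13],
  ],
  jaw=1,
)

```text
clock: 24.35
tool_pos: [0.5414, -0.073, 0.2135]
orientation: [-179.7, 0.6, -155.8]
force: [-0.3, 0.5, 0.6]
opening: 0.0877
```

Run:
```python
from h import *
s=snap('wrist','w5')
s=snap('scene','s5')
print(ctrl.get_obs()['tool_pos'])
```

```text
[ 0.54166565 -0.07447379  0.21342606]
```

View pics/w5.png

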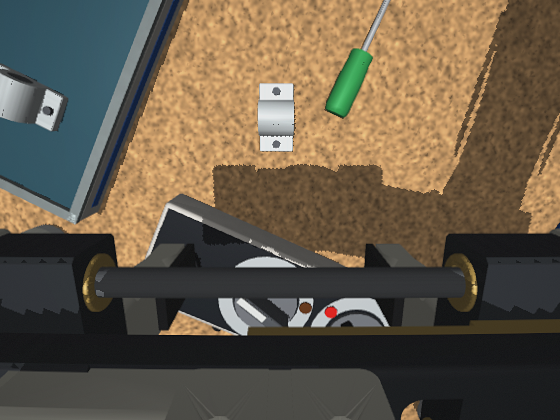

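View pics/s5.png

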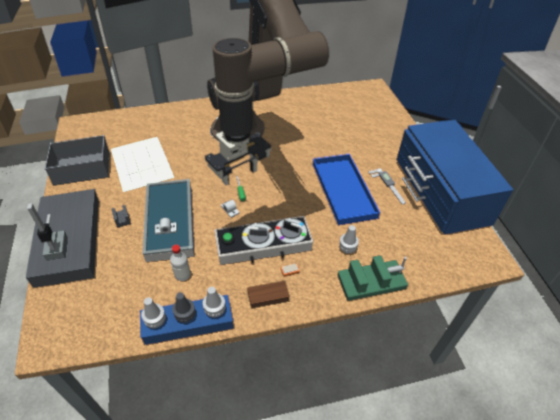

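Block B is on the glass. Block A is centred at (277,118), with the screwdriver handle end close by at (326–347,117). I'll measure both so the fingers clear the handle.

Run:
```python
from h import *
s=ctrl.snapshot('wrist')
c=np.array([onz(s,*p,.01)[:2] for p in [(260,84),(293.5,84),(293.5,151),(260,151)]]);m=c.mean(0);print(m)
d=(c[0]+c[1]-c[2]-c[3])/2;print(np.hypot(*d),np.degrees(np.arctan2(d[1],d[0])));e=(c[1]+c[2]-c[0]-c[3])/2;print(np.hypot(*e),np.degrees(np.arctan2(e[1],e[0])))
ang=np.radians(-157);ux=np.array([np.cos(ang),np.sin(ang)]);uy=np.array([ux[1],-ux[0]])
for p in [(325,110),(333,116),(343,117),(347,112),(358,85),(350,52)]:
    q=onz(s,*p,.012)[:2]-m;print(p,'along tool x',(q@ux*1000).round(1),'jaw',(q@uy*1000).round(1))
w=cv2.imread('pics/w5.png');
for p in [(50,110),(15,92)]: print('B',onz(s,*p,.05))
```

```text
[ 0.4769028  -0.10833755]
0.06852230066341213 -155.71345289645626
0.035471639923196595 114.39488928336476
(325, 110) along tool x 9.6 jaw 50.3
(333, 116) along tool x 3.8 jaw 59.1
(343, 117) along tool x 3.1 jaw 69.7
(347, 112) along tool x 8.2 jaw 73.5
(358, 85) along tool x 35.3 jaw 82.8
(350, 52) along tool x 66.4 jaw 72.2
B [ 0.55818216 -0.30770923  0.05      ]
B [ 0.55584438 -0.34319995  0.05      ]
```

Request:
move_arm(
  increments=[
    [[-30, -16, -30], 0],
    [[-28, -15, -40], 0],
    [[0, 0, -40], 0],
    [[0, 0, -30], 0],
    [[0, 0, -5], 0],
    [[0, 0, 0], 0],
    [[0, 0, 0], 0],
    [[0, 0, 0], 0],
  ],
  jaw=0.18,
)

```text
clock: 25.3
tool_pos: [0.4845, -0.1128, 0.0692]
orientation: [-179.5, 0.9, -154.0]
force: [0.5, -1.1, -0.1]
opening: 0.0515
```

Request:
move_arm(
  increments=[
    [[-2, 7, 0], -0.03],
    [[0, 0, 0], 0],
    [[0, 0, -15], 0],
    [[0, 0, -20], 0],
    [[0, 0, -12], 0],
    [[0, 0, -5], 0],
    [[0, 0, 0], 0],
    [[0, 0, 0], 0],
  ],
)

```text
clock: 26.1
tool_pos: [0.4908, -0.1049, 0.0246]
orientation: [-179.1, 1.9, -155.2]
force: [-0.1, 0.2, 0.4]
opening: 0.052
```

Request:
move_arm(
  increments=[
    [[-8, -1, -5], 0],
    [[-1, 0, -5], 0],
    [[0, 0, -2], 0],
    [[0, 0, 0], 0],
    [[0, 0, 0], 0],
    [[0, 0, 0], 0],
    [[0, 0, 0], 0],
    [[0, 0, 0], 0],
  ],
)

```text
clock: 26.9
tool_pos: [0.4824, -0.1059, 0.0136]
orientation: [-179.1, 2.0, -155.1]
force: [-0.0, 0.2, 0.5]
opening: 0.0518
```

Request:
move_arm(
  increments=[
    [[0, 0, 0], -0.02],
    [[0, 0, 0], 0],
    [[0, 0, 0], 0],
    [[0, 0, 0], 0],
    [[0, 0, 0], 0],
    [[0, 0, 0], 0],
    [[0, 0, 0], 0],
    [[0, 0, 0], 0],
  ],
  jaw=-1,
)

```text
clock: 27.7
tool_pos: [0.4825, -0.1058, 0.0137]
orientation: [-179.1, 2.1, -156.4]
force: [-0.6, -0.2, -0.0]
opening: 0.0356
```

Request:
move_arm(
  increments=[
    [[0, 0, 0], 0],
    [[0, 0, 0], 0],
    [[0, 0, 0], 0],
    [[0, 0, 10], 0],
    [[0, 0, 30], 0],
    [[0, 0, 40], 0],
    [[0, 0, 40], 0],
    [[0, 0, 10], 0],
  ],
)

```text
clock: 28.5
tool_pos: [0.4782, -0.1065, 0.1476]
orientation: [-179.2, 1.6, -156.4]
force: [0.9, 0.5, -2.5]
opening: 0.0358
```

Request:
move_arm(
  increments=[
    [[-6, -28, 0], 0.14],
    [[-6, -28, 0], 0.14],
    [[-6, -28, 0], 0.14],
    [[-6, -28, 0], 0.14],
    [[-6, -28, 0], 0.14],
    [[-6, -28, 0], 0.14],
    [[-6, -28, 0], 0.14],
    [[0, -10, 0], 0.1],
  ],
)

```text
clock: 29.3
tool_pos: [0.4334, -0.3173, 0.1566]
orientation: [-178.9, 2.1, -92.0]
force: [-0.8, -0.0, -2.5]
opening: 0.0355
```

Request:
move_arm(
  increments=[
    [[0, 0, 0], 0],
    [[0, 0, -30], 0],
    [[0, 0, -30], 0],
    [[0, 0, -10], 0],
    [[0, 0, -3], 0],
    [[0, 0, 0], 0],
    [[0, 0, 0], 0],
    [[0, 0, 0], 0],
  ],
)

```text
clock: 30.1
tool_pos: [0.4341, -0.3176, 0.0873]
orientation: [-178.7, 2.0, -92.5]
force: [0.3, 1.7, -1.6]
opening: 0.0358
```

Request:
move_arm(
  increments=[
    [[0, 3, -15], -0.02],
    [[0, 0, -7], 0],
    [[0, 0, -4], 0],
    [[0, 0, -2], 0],
    [[0, 0, -2], 0],
    [[0, 0, -1], 0],
    [[0, 0, -1], 0],
    [[0, 0, 0], 0],
  ],
)

```text
clock: 30.9
tool_pos: [0.4372, -0.3159, 0.0586]
orientation: [-178.3, 1.9, -93.5]
force: [-0.3, 0.1, -1.3]
opening: 0.0358
```

Request:
move_arm(
  increments=[
    [[0, 0, -2], 0],
    [[0, 0, -2], 0],
    [[0, 0, -1], 0],
    [[0, 0, -1], 0],
    [[0, 0, 0], 0],
    [[0, 0, 0], 0],
    [[0, 0, 0], 0],
    [[0, 0, 0], 0],
  ],
)

```text
clock: 31.7
tool_pos: [0.4377, -0.3162, 0.054]
orientation: [-178.2, 1.8, -93.5]
force: [-0.0, 0.7, -1.1]
opening: 0.036
```

Request:
move_arm(
  increments=[
    [[0, 0, -1], 0],
    [[0, 0, 0], 0],
    [[0, 0, 0], 0],
    [[0, 0, 0], 0],
    [[0, 0, 0], 0],
    [[0, 0, 0], 0],
    [[0, 0, 0], 0],
    [[0, 0, 0], 0],
  ],
  jaw=0.4,
)

```text
clock: 32.5
tool_pos: [0.4385, -0.3166, 0.0533]
orientation: [-178.1, 1.8, -93.5]
force: [-0.1, 0.2, 0.4]
opening: 0.061
```

Request:
move_arm(
  increments=[
    [[0, 0, 10], 0],
    [[0, 0, 30], 0],
    [[0, 0, 45], 0],
    [[0, 0, 45], 0],
    [[0, 40, 0], 0],
    [[0, 40, 0], 0],
    [[0, 40, 0], 0],
    [[0, 0, 0], 0],
  ],
)

```text
clock: 33.3
tool_pos: [0.4374, -0.1942, 0.1942]
orientation: [-177.9, 1.8, -93.7]
force: [0.0, -0.5, 0.4]
opening: 0.0611
```

Run:
```python
from h import *
s=snap('wrist','w6')
s=snap('scene','s6')
```

```text
(no output)
```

View pics/w6.png

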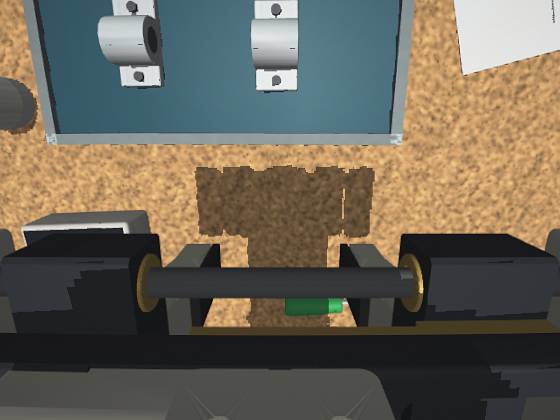

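View pics/s6.png

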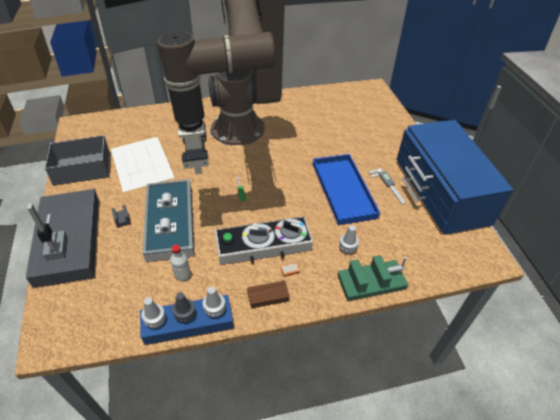

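Both blocks are on the glass, at scene (166,200) and (166,226). I'll triangulate the button and check the side view for a third block.

Run:
```python
from h import *
s=snap('side','sd6');s2=ctrl.snapshot('scene')
def gb(s,u,v,r):
    h=cv2.cvtColor(s['color'],cv2.COLOR_RGB2HSV);m=np.zeros(h.shape[:2],bool);m[v-r:v+r+1,u-r:u+r+1]=1
    m&=(h[...,0]>45)&(h[...,0]<80)&(h[...,1]>110);ys,xs=np.nonzero(m);print(m.sum(),xs.mean(),ys.mean());return ray(s,xs.mean(),ys.mean())
R=[gb(s,292,191,8),gb(s2,227,237,8)]
A=np.zeros((3,3));b=np.zeros(3)
for o,d in R:
    d=d/np.linalg.norm(d);M=np.eye(3)-np.outer(d,d);A+=M;b+=M@o
X=np.linalg.solve(A,b);print(X)
for o,d in R:
    d=d/np.linalg.norm(d);print(np.linalg.norm((np.eye(3)-np.outer(d,d))@(X-o)))
```

```text
58 290.9655172413793 190.74137931034483
69 227.18840579710144 236.2753623188406
[ 0.65374512 -0.13659209  0.06610535]
0.000888571859805629
0.0008885718598057241
```

View pics/sd6.png

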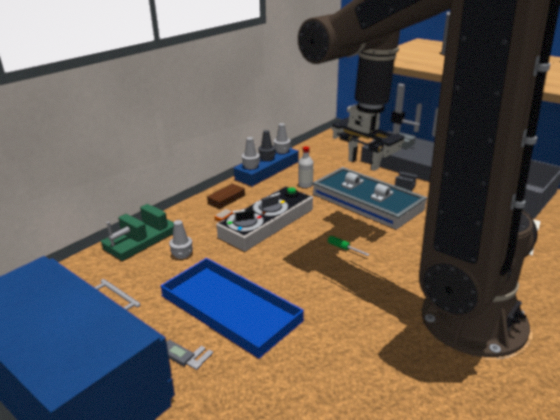

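Request:
move_arm(
  increments=[
    [[37, 9, -6], 0],
    [[37, 9, -6], 0],
    [[37, 9, -6], 0],
    [[37, 9, -6], 0],
    [[37, 9, -6], 0],
    [[33, 9, -6], 0],
    [[0, 0, 0], 0],
    [[0, 0, 0], 0],
  ],
  jaw=-1,
)

```text
clock: 34.3
tool_pos: [0.6623, -0.1534, 0.1507]
orientation: [-178.4, 1.6, -94.7]
force: [-0.3, -0.2, -1.0]
opening: 0.004
```

Request:
move_arm(
  increments=[
    [[0, 0, -30], 0],
    [[0, 0, -30], 0],
    [[0, 0, -10], 0],
    [[0, 0, 0], 0],
    [[0, 0, 0], 0],
    [[0, 0, 0], 0],
    [[0, 0, 0], 0],
    [[0, 0, 0], 0],
  ],
)

```text
clock: 35.1
tool_pos: [0.662, -0.1597, 0.0845]
orientation: [-178.1, 1.5, -95.1]
force: [-0.6, 1.1, -0.1]
opening: 0.0004
```

Request:
move_arm(
  increments=[
    [[-4, 11, 0], 0],
    [[-4, 10, 0], 0],
    [[0, 0, 0], 0],
    [[0, 0, 0], 0],
    [[0, 0, -5], 0],
    [[0, 0, -5], 0],
    [[0, 0, 0], 0],
    [[0, 0, 0], 0],
  ],
)

```text
clock: 35.9
tool_pos: [0.654, -0.1364, 0.0751]
orientation: [-177.9, 1.6, -95.0]
force: [-0.4, -0.4, 0.6]
opening: 0.0002
```

Request:
move_arm(
  increments=[
    [[0, 0, -3], 0],
    [[0, 0, -3], 0],
    [[0, 0, -3], 0],
    [[0, 0, -3], 0],
    [[0, 0, -2], 0],
    [[0, 0, -2], 0],
    [[0, 0, -1], 0],
    [[0, 0, 0], 0],
  ],
)

```text
clock: 36.7
tool_pos: [0.6543, -0.1366, 0.0673]
orientation: [-177.7, 1.5, -94.8]
force: [-1.4, 1.6, 4.4]
opening: 0.0004
```

Request:
move_arm(
  increments=[
    [[0, 0, -3], 0],
    [[0, 0, -4], 0],
    [[0, 0, -4], 0],
    [[0, 0, -4], 0],
    [[0, 0, -4], 0],
    [[0, 0, -4], 0],
    [[0, 0, -4], 0],
    [[0, 0, -4], 0],
  ],
)

```text
clock: 37.5
tool_pos: [0.6545, -0.1367, 0.066]
orientation: [-177.0, 1.2, -94.3]
force: [-12.2, 6.4, 32.2]
opening: -0.0
```

Run:
```python
from h import *
o=ctrl.get_obs();print(o['tool_pos'],o['force'])
for n,(x,y) in (('side',(250,150)),('scene',(195,190))):
    s=snap(n);c=cv2.cvtColor(s['color'],cv2.COLOR_RGB2BGR)[y:y+80,x:x+90];cv2.imwrite(f'pics/p_{n}.png',cv2.resize(c,None,fx=6,fy=6,interpolation=cv2.INTER_CUBIC))
```

```text
[ 0.65448228 -0.13666554  0.06596808] [-12.24147279   6.42936663  32.2139452 ]
```

View pics/p_side.png

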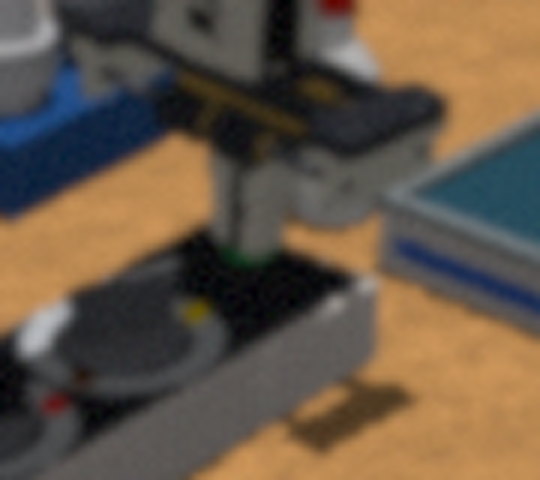

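View pics/p_scene.png

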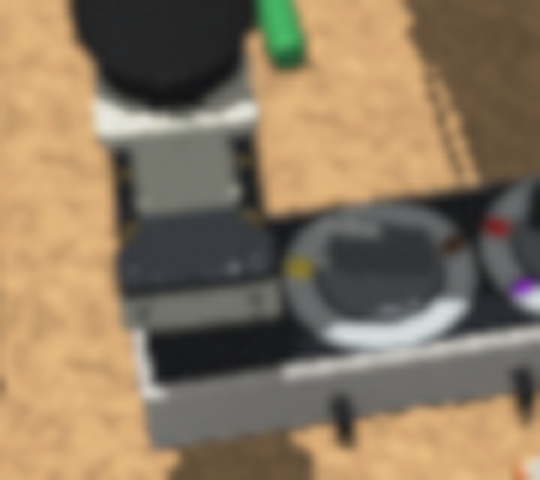

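Request:
move_arm(
  increments=[
    [[0, 0, 15], 0],
    [[0, 0, 30], 0],
    [[0, 0, 40], 0],
    [[0, 40, 40], 0],
    [[0, 40, 10], 0],
    [[0, 40, 0], 0],
    [[0, 30, 0], 0],
    [[0, 0, 0], 0],
  ],
  jaw=0.4,
)

```text
clock: 38.4
tool_pos: [0.6547, 0.0126, 0.2025]
orientation: [-176.8, 1.3, -94.5]
force: [0.2, -0.3, -0.4]
opening: 0.0578
```

Run:
```python
from h import *
s=snap('wrist','w7');np.savez('w7.npz',**{k:s[k] for k in ('fx','fy','cx','cy','D','R','t')});snap('side','sd7')
c=cv2.imread('pics/w7.png');cv2.imwrite('pics/w7z.png',cv2.resize(c[:230,150:410],None,fx=2.6,fy=2.6,interpolation=cv2.INTER_NEAREST))
```

```text
(no output)
```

View pics/w7.png

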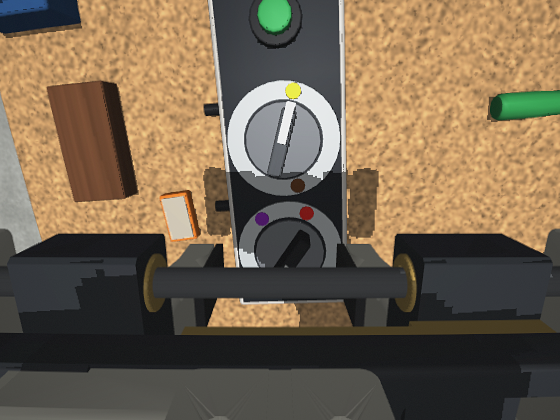

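Run:
```python
from h import *
s=dict(np.load('w7.npz'))
y,b=onz(s,293,90.5,.055)[:2],onz(s,297.5,185.5,.055)[:2]
P=[onz(s,*p,.087)[:2] for p in [(274,176),(283,138),(290.5,103)]];d=P[2]-P[0];a=(P[2]+P[0])/2
print(y,b,P,np.degrees(np.arctan2(d[1],d[0])));e=y-np.array([.6575,-.0388]);print(np.degrees(np.arctan2(e[1],e[0])))
aim=np.array([.6575,-.0388])+.044*d/np.hypot(*d);print(aim-y,[onz(s,274,14,z) for z in (.072,)])
```

```text
[ 0.64433143 -0.08101838] [0.64595958 0.00336278] [array([ 0.66448101, -0.01250328]), array([ 0.65457439, -0.0429391 ]), array([ 0.64659676, -0.06942597])] -107.44193746697859
-107.32351762685403
[-1.99491794e-05  2.41449351e-04] [array([ 0.6549748 , -0.13771611,  0.072     ])]
```

```bash
python3 -c "
import cv2;a=cv2.imread('pics/w7z.png');cv2.imwrite('pics/w7y.png',cv2.resize(a[150:500,150:550],None,fx=1.7,fy=1.7))"
```

```text
(no output)
```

View pics/w7y.png

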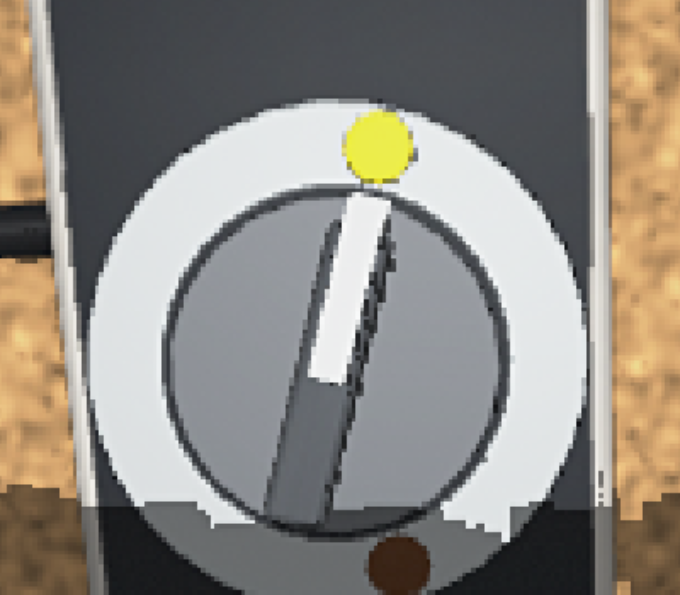

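Request:
move_arm(
  increments=[
    [[-20, -30, 0], 0],
    [[-20, -35, 0], 0],
    [[-20, -35, 0], 0],
    [[-20, -35, 0], 0],
    [[-20, -35, 0], 0],
    [[-20, -35, 0], 0],
    [[-20, -35, 0], 0],
    [[-10, 0, 0], 0],
  ],
)

```text
clock: 39.3
tool_pos: [0.4959, -0.2444, 0.1975]
orientation: [-177.1, 1.2, -94.9]
force: [-0.3, 0.8, -0.4]
opening: 0.0613
```

Run:
```python
from h import *
s=snap('wrist','w8');np.savez('w8.npz',**{k:s[k] for k in ('fx','fy','cx','cy','D','R','t')});print(ctrl.get_obs()['tool_pos'],ctrl.get_obs()['orientation'])
```

```text
[ 0.49472738 -0.24321963  0.1974889 ] [-177.15992939    1.19586732  -94.89300082]
```

View pics/w8.png

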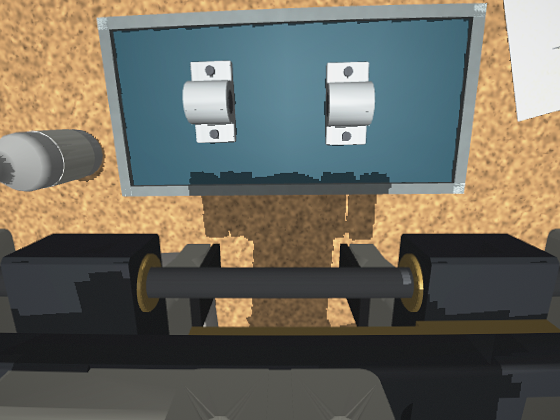

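Both blocks are still on the glass, holes at (210,71)/(214,134) and (348,72)/(346,136). I'll compute the poses from the holes.

Run:
```python
from h import *
s=dict(np.load('w8.npz'))
for n,h,c in (('B',[(210,71),(214,134)],[(191,62),(231,62),(235,142),(196,142)]),('A',[(348,72),(346.5,136)],[(327,62),(368,62),(366,145),(326,145)])):
    p,q=[onz(s,*k,.05)[:2] for k in h];d=p-q;print(n,(p+q)/2,np.hypot(*d),np.degrees(np.arctan2(d[1],d[0])))
    c=np.array([onz(s,*k,.05)[:2] for k in c]);print(c.mean(0),np.hypot(*(c[0]-c[1])),np.hypot(*(c[0]-c[3])))
```

```text
B [ 0.5566347  -0.33424604] 0.05374952498117017 -94.09962956581275
[ 0.55556113 -0.33421774] 0.035103237296274105 0.06846295755303887
A [ 0.43754432 -0.32241807] 0.05367038678770758 -93.35778035219555
[ 0.43800332 -0.32247455] 0.034626113729244686 0.06974924531201453
```

Request:
move_arm(
  increments=[
    [[20, -30, -20], 0.01],
    [[20, -30, -20], 0],
    [[20, -29, -20], 0],
    [[0, 0, -25], 0],
    [[0, 0, 0], 0],
    [[0, 0, 0], 0],
    [[0, 0, 0], 0],
    [[0, 0, 0], 0],
  ],
)

```text
clock: 40.15
tool_pos: [0.5558, -0.3386, 0.1124]
orientation: [-176.9, 1.1, -94.5]
force: [1.0, 0.6, 0.3]
opening: 0.0613
```

Request:
move_arm(
  increments=[
    [[0, 5, -20], 0],
    [[0, 2, -20], 0],
    [[0, 0, -10], 0],
    [[0, 0, -5], 0],
    [[0, 0, 0], 0],
    [[0, 0, 0], 0],
    [[0, 0, 0], 0],
    [[0, 0, 0], 0],
  ],
)

```text
clock: 40.95
tool_pos: [0.5608, -0.3313, 0.0664]
orientation: [-176.0, 0.9, -94.3]
force: [0.8, 0.0, -0.7]
opening: 0.0614
```

Request:
move_arm(
  increments=[
    [[-4, 0, -4], 0],
    [[-1, 0, -4], 0],
    [[0, 0, -2], 0],
    [[0, 0, 0], 0],
    [[0, 0, 0], 0],
    [[0, 0, 0], 0],
    [[0, 0, 0], 0],
    [[0, 0, 0], 0],
  ],
)

```text
clock: 41.75
tool_pos: [0.5555, -0.3317, 0.0561]
orientation: [-176.0, 0.9, -94.3]
force: [0.4, -0.9, -0.3]
opening: 0.0611
```

Request:
move_arm(
  increments=[
    [[0, 0, 0], 0],
    [[0, 0, 0], 0],
    [[0, 0, 0], 0],
    [[0, 0, 0], 0],
    [[0, 0, 0], 0],
    [[0, 0, 0], 0],
    [[0, 0, 0], 0],
    [[0, 0, 0], 0],
  ],
  jaw=-1,
)

```text
clock: 42.55
tool_pos: [0.5562, -0.3318, 0.0566]
orientation: [-175.9, 0.8, -94.3]
force: [0.9, 0.6, 0.2]
opening: 0.0363
```

Request:
move_arm(
  increments=[
    [[0, 0, 5], 0],
    [[0, 0, 25], 0],
    [[0, 0, 35], 0],
    [[0, 0, 35], 0],
    [[0, 0, 15], 0],
    [[0, 0, 0], 0],
    [[0, 0, 0], 0],
    [[0, 0, 0], 0],
  ],
)

```text
clock: 43.35
tool_pos: [0.5503, -0.3294, 0.1708]
orientation: [-176.6, 1.1, -94.4]
force: [-0.6, 0.5, -3.6]
opening: 0.0363
```

Request:
move_arm(
  increments=[
    [[0, 45, 3], 0],
    [[0, 45, 3], 0],
    [[0, 45, 3], 0],
    [[0, 45, 3], 0],
    [[0, 45, 3], 0],
    [[0, 45, 0], 0],
    [[0, 45, 0], 0],
    [[0, 45, 0], 0],
  ],
)

```text
clock: 44.15
tool_pos: [0.5417, 0.0376, 0.1729]
orientation: [-177.7, 1.0, -95.0]
force: [0.9, 0.4, -2.6]
opening: 0.0363
```

Request:
move_arm(
  increments=[
    [[0, 45, 3], 0],
    [[0, 45, 3], 0],
    [[0, 45, 3], 0],
    [[0, 45, 3], 0],
    [[0, 10, 3], 0],
    [[0, 0, 0], 0],
    [[0, 0, 0], 0],
    [[0, 0, 0], 0],
  ],
)

```text
clock: 44.95
tool_pos: [0.5346, 0.2379, 0.1771]
orientation: [-178.5, 0.4, -94.7]
force: [0.6, -0.5, -3.3]
opening: 0.0361
```

Run:
```python
from h import *
s=snap('wrist','w9');np.savez('w9.npz',**{k:s[k] for k in ('fx','fy','cx','cy','D','R','t')});print(ctrl.get_obs()['joint_pos'])
s=snap('scene','s9')
```

```text
[ 43.66063357  13.38912774 -16.6224765    0.95705732 -58.72150523
 -48.91327842]
```

View pics/w9.png

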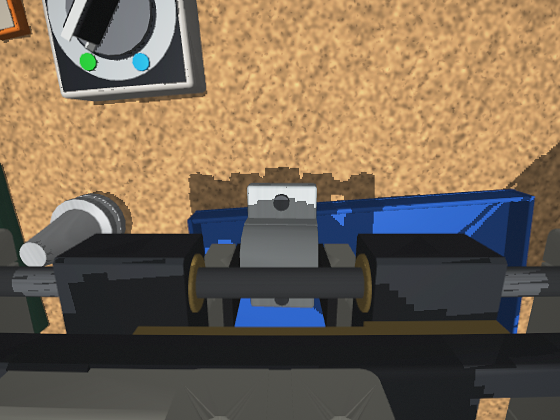

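View pics/s9.png

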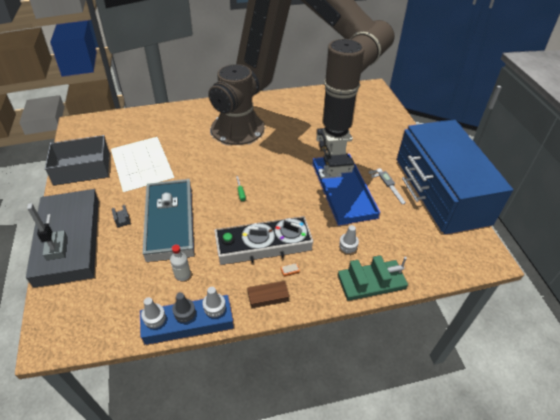

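Run:
```python
from h import *
s=dict(np.load('w9.npz'))
a,b=onz(s,190,214,.035)[:2],onz(s,532,191,.035)[:2];d=b-a;L=np.hypot(*d);d/=L;n=np.array([-d[1],d[0]]);n*=np.sign(n[1]);print(a,b,L,np.degrees(np.arctan2(-d[1],-d[0])),(a+b)/2+n*.0775)
c=cv2.imread('pics/scene0.png');cv2.imwrite('pics/tz.png',cv2.resize(c[145:230,300:390],None,fx=6,fy=6,interpolation=cv2.INTER_CUBIC))
```

```text
[0.62524763 0.24524903] [0.30497178 0.2475444 ] 0.32028407120888364 -0.4106223340543512 [0.46566512 0.32389472]
```

View pics/tz.png

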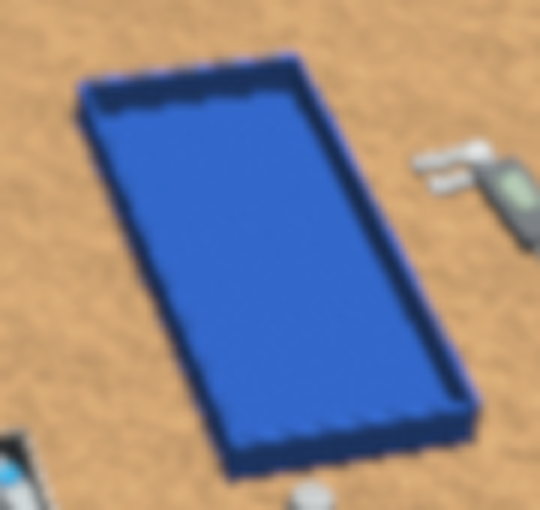

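Run:
```python
from h import *
s=ctrl.snapshot('scene')
P=np.array([onz(s,299.6+x/6,144.6+y/6,.035)[:2] for x,y in [(82,85),(298,55),(478,405),(232,455)]]);print(P,P.mean(0))
```

```text
[[0.30724627 0.25579672]
 [0.30701658 0.40657721]
 [0.63151578 0.4031542 ]
 [0.63807004 0.24836938]] [0.47096217 0.32847438]
```

Request:
move_arm(
  increments=[
    [[-3, 40, 0], 0.04],
    [[-3, 40, 0], 0.04],
    [[0, 9, 0], 0],
    [[0, 0, -30], 0],
    [[0, 0, -40], 0],
    [[0, 0, -30], 0],
    [[0, 0, 0], 0],
    [[0, 0, 0], 0],
  ],
)

```text
clock: 45.9
tool_pos: [0.5322, 0.3241, 0.0791]
orientation: [-178.2, 0.7, -90.5]
force: [0.6, 0.4, -1.5]
opening: 0.0365
```

Request:
move_arm(
  increments=[
    [[-3, 3, -20], 0],
    [[-3, 0, -15], 0],
    [[-2, 0, -8], 0],
    [[0, 0, -4], 0],
    [[0, 0, -3], 0],
    [[0, 0, -2], 0],
    [[0, 0, 0], 0],
    [[0, 0, 0], 0],
  ],
)

```text
clock: 46.7
tool_pos: [0.5305, 0.3303, 0.0373]
orientation: [-177.5, 1.3, -90.6]
force: [-0.8, 0.2, -2.7]
opening: 0.0364
```

Request:
move_arm(
  increments=[
    [[-1, -2, -6], 0],
    [[0, 0, -4], 0],
    [[0, 0, -3], 0],
    [[0, 0, -2], 0],
    [[0, 0, -2], 0],
    [[0, 0, -1], 0],
    [[0, 0, 0], 0],
    [[0, 0, 0], 0],
  ],
)

```text
clock: 47.5
tool_pos: [0.5294, 0.3288, 0.0214]
orientation: [-177.4, 1.4, -90.5]
force: [0.2, -0.4, -3.1]
opening: 0.0357
```

Request:
move_arm(
  increments=[
    [[0, 0, -2], 0],
    [[0, 0, -1], 0],
    [[0, 0, -1], 0],
    [[0, 0, 0], 0],
    [[0, 0, 0], 0],
    [[0, 0, 0], 0],
    [[0, 0, 0], 0],
    [[0, 0, 0], 0],
  ],
)

```text
clock: 48.3
tool_pos: [0.5297, 0.329, 0.021]
orientation: [-177.3, 1.3, -90.4]
force: [-2.2, -0.4, 2.1]
opening: 0.036
```

Contact. Release, go up and back to the glass.

Request:
move_arm(
  increments=[
    [[0, 0, 0], 0],
    [[0, 0, 0], 0],
    [[0, 0, 0], 0],
    [[0, 0, 5], 0],
    [[0, 0, 20], 0],
    [[0, 0, 40], 0],
    [[0, 0, 45], 0],
    [[0, 0, 45], 0],
  ],
  jaw=0.4,
)

```text
clock: 49.1
tool_pos: [0.5268, 0.3257, 0.1741]
orientation: [-177.8, 0.8, -90.5]
force: [1.5, 0.8, 0.3]
opening: 0.0612
```

Request:
move_arm(
  increments=[
    [[-10, -48, 0], -0.01],
    [[-10, -48, 0], -0.01],
    [[-10, -48, 0], -0.01],
    [[-10, -48, 0], -0.01],
    [[-10, -48, 0], -0.01],
    [[-10, -48, 0], 0],
    [[-10, -48, 0], 0],
    [[-10, -48, 0], 0],
  ],
)

```text
clock: 49.9
tool_pos: [0.4483, -0.0589, 0.1877]
orientation: [-176.6, 1.6, -92.8]
force: [1.1, -0.3, 0.0]
opening: 0.0615
```

Request:
move_arm(
  increments=[
    [[-5, -48, 0], 0],
    [[-5, -48, 0], 0],
    [[0, -48, 0], 0],
    [[0, -30, 0], 0],
    [[0, 0, 0], 0],
    [[0, 0, 0], 0],
    [[0, 0, 0], 0],
    [[0, 0, 0], 0],
  ],
)

```text
clock: 50.7
tool_pos: [0.4348, -0.244, 0.1923]
orientation: [-176.2, 1.6, -93.0]
force: [0.2, 0.2, -0.7]
opening: 0.0617
```

Run:
```python
from h import *
s=snap('wrist','w10');np.savez('w10.npz',**{k:s[k] for k in ('fx','fy','cx','cy','D','R','t')});print(ctrl.get_obs()['tool_pos'])
s=snap('scene','s10')
```

```text
[ 0.43483781 -0.24386098  0.19230558]
```

View pics/w10.png

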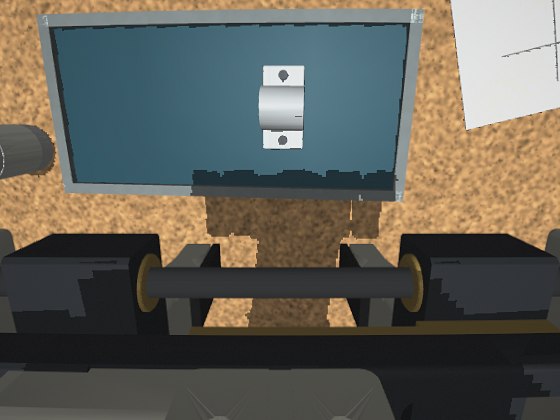

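View pics/s10.png

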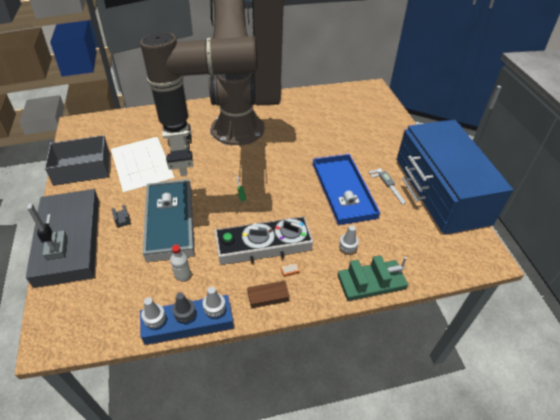

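Run:
```python
from h import *
s=dict(np.load('w10.npz'))
p,q=[onz(s,*k,.05)[:2] for k in [(283,75),(282.5,140)]];d=p-q;print((p+q)/2,np.hypot(*d),np.degrees(np.arctan2(d[1],d[0])))
```

```text
[ 0.43779533 -0.3227165 ] 0.05413967038645153 -93.4641781922598
```

Unmoved. Descend to (0.438,-0.321).

Request:
move_arm(
  increments=[
    [[1, -25, -20], -0.01],
    [[1, -25, -20], 0],
    [[0, -24, -20], 0],
    [[0, 0, -20], 0],
    [[0, 0, 0], 0],
    [[0, 0, 0], 0],
    [[0, 0, 0], 0],
    [[0, 0, 0], 0],
  ],
)

```text
clock: 51.6
tool_pos: [0.4416, -0.3153, 0.1144]
orientation: [-175.7, 1.5, -92.8]
force: [-0.6, 0.2, -0.2]
opening: 0.0613
```

Request:
move_arm(
  increments=[
    [[0, 0, -20], 0],
    [[0, 0, -15], 0],
    [[0, 0, -8], 0],
    [[0, 0, -4], 0],
    [[0, 0, 0], 0],
    [[0, 0, 0], 0],
    [[0, 0, 0], 0],
    [[0, 0, 0], 0],
  ],
)

```text
clock: 52.4
tool_pos: [0.4464, -0.3152, 0.0734]
orientation: [-175.1, 1.3, -92.6]
force: [0.4, 1.0, 0.4]
opening: 0.0612
```

Request:
move_arm(
  increments=[
    [[-8, -3, 0], -0.01],
    [[0, -2, -6], 0],
    [[-1, 0, -6], 0],
    [[-1, 0, -4], 0],
    [[0, 0, -2], 0],
    [[0, 0, 0], 0],
    [[0, 0, 0], 0],
    [[0, 0, 0], 0],
  ],
)

```text
clock: 53.2
tool_pos: [0.4352, -0.3209, 0.0538]
orientation: [-175.1, 1.3, -93.3]
force: [-0.3, 0.6, 0.6]
opening: 0.0619
```

Request:
move_arm(
  increments=[
    [[0, 0, 0], 0],
    [[0, 0, 0], 0],
    [[0, 0, 0], 0],
    [[0, 0, 0], 0],
    [[0, 0, 0], 0],
    [[0, 0, 0], 0],
    [[0, 0, 0], 0],
    [[0, 0, 0], 0],
  ],
  jaw=-1,
)

```text
clock: 54.0
tool_pos: [0.4366, -0.3211, 0.0548]
orientation: [-174.9, 1.2, -93.2]
force: [-1.0, 0.2, 0.4]
opening: 0.0364
```

Request:
move_arm(
  increments=[
    [[0, 0, 5], 0],
    [[0, 0, 25], 0],
    [[0, 0, 35], 0],
    [[0, 0, 35], 0],
    [[0, 0, 15], 0],
    [[0, 0, 0], 0],
    [[0, 0, 0], 0],
    [[0, 0, 0], 0],
  ],
)

```text
clock: 54.8
tool_pos: [0.4304, -0.3186, 0.1705]
orientation: [-175.6, 1.5, -93.3]
force: [0.2, 0.4, -2.2]
opening: 0.0368
```

Request:
move_arm(
  increments=[
    [[3, 46, 3], 0],
    [[3, 46, 3], 0],
    [[3, 46, 3], 0],
    [[3, 46, 0], 0],
    [[0, 46, 0], 0],
    [[0, 46, 0], 0],
    [[0, 46, 0], 0],
    [[0, 46, 0], 0],
  ],
)

```text
clock: 55.6
tool_pos: [0.4344, 0.0561, 0.1687]
orientation: [-176.6, 1.3, -94.1]
force: [1.3, 0.5, -2.1]
opening: 0.0366
```

Request:
move_arm(
  increments=[
    [[-4, 46, 0], 0],
    [[-4, 46, 0], 0],
    [[-4, 46, 0], 0],
    [[-4, 46, 0], 0],
    [[-4, 46, 0], 0.04],
    [[-4, 40, 0], 0],
    [[0, 0, 0], 0],
    [[0, 0, 0], 0],
  ],
)

```text
clock: 56.4
tool_pos: [0.4018, 0.3393, 0.1578]
orientation: [-177.1, 0.6, -91.3]
force: [-0.2, -1.4, -2.4]
opening: 0.0366
```

Request:
move_arm(
  increments=[
    [[4, -8, -20], 0.02],
    [[0, -5, -30], 0],
    [[0, 0, -30], 0],
    [[0, 0, -15], 0],
    [[0, 0, 0], 0],
    [[0, 0, 0], 0],
    [[0, 0, 0], 0],
    [[0, 0, 0], 0],
  ],
)

```text
clock: 57.2
tool_pos: [0.4057, 0.3187, 0.0583]
orientation: [-177.3, 0.3, -90.4]
force: [1.1, 0.4, -1.9]
opening: 0.0366
```

Request:
move_arm(
  increments=[
    [[0, 0, -12], 0],
    [[0, 0, -8], 0],
    [[0, 0, -5], 0],
    [[0, 0, -3], 0],
    [[0, 0, -2], 0],
    [[0, 0, 0], 0],
    [[0, 0, 0], 0],
    [[0, 0, 0], 0],
  ],
)

```text
clock: 58.0
tool_pos: [0.4073, 0.3214, 0.031]
orientation: [-177.1, 0.7, -90.3]
force: [0.4, 0.9, -1.1]
opening: 0.0367
```

Request:
move_arm(
  increments=[
    [[0, 2, -5], 0],
    [[0, 0, -3], 0],
    [[0, 0, -2], 0],
    [[0, 0, -2], 0],
    [[0, 0, -1], 0],
    [[0, 0, -1], 0],
    [[0, 0, 0], 0],
    [[0, 0, 0], 0],
  ],
)

```text
clock: 58.8
tool_pos: [0.4073, 0.3242, 0.0194]
orientation: [-177.0, 0.8, -90.2]
force: [0.4, -0.4, -2.4]
opening: 0.036
```

Request:
move_arm(
  increments=[
    [[0, 0, -2], 0],
    [[0, 0, -1], 0],
    [[0, 0, -1], 0],
    [[0, 0, 0], 0],
    [[0, 0, 0], 0],
    [[0, 0, 0], 0],
    [[0, 0, 0], 0],
    [[0, 0, 0], 0],
  ],
)

```text
clock: 59.6
tool_pos: [0.4075, 0.3243, 0.019]
orientation: [-176.9, 0.8, -90.2]
force: [-1.6, -0.8, 4.0]
opening: 0.0362
```

Request:
move_arm(
  increments=[
    [[0, 0, 0], 0],
    [[0, 0, 0], 0],
    [[0, 0, 0], 0],
    [[0, 0, 5], 0],
    [[0, 0, 20], 0],
    [[0, 0, 40], 0],
    [[0, 0, 45], 0],
    [[0, 0, 45], 0],
  ],
  jaw=0.4,
)

```text
clock: 60.4
tool_pos: [0.4048, 0.3198, 0.173]
orientation: [-177.3, 0.1, -90.2]
force: [0.9, 1.4, -0.2]
opening: 0.0615
```

Request:
move_arm(
  increments=[
    [[8, -40, 15], 0],
    [[8, -40, 15], 0],
    [[8, -40, 0], 0],
    [[8, -20, 0], 0],
    [[8, 0, 0], 0],
    [[0, 0, 0], 0],
    [[0, 0, 0], 0],
    [[0, 0, 0], 0],
  ],
)

```text
clock: 61.2
tool_pos: [0.4479, 0.1795, 0.2157]
orientation: [-176.6, 0.9, -90.0]
force: [-0.5, -0.9, -0.5]
opening: 0.0613
```

Run:
```python
from h import *
print(ctrl.get_obs()['clock'],ctrl.get_obs()['tool_pos'])
for n in('scene','side'):
    snap(n,n+'F')
```

```text
61.2 [0.44791221 0.17948068 0.2157199 ]
```

View pics/sceneF.png

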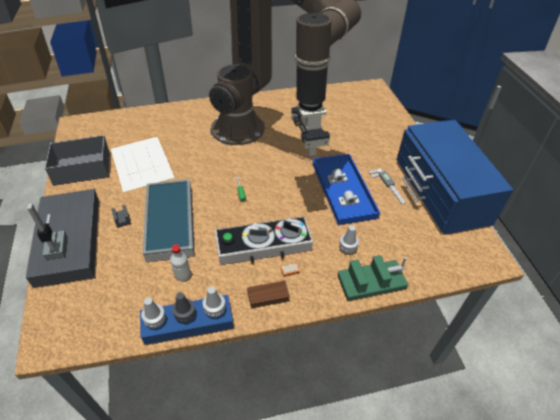

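View pics/sideF.png

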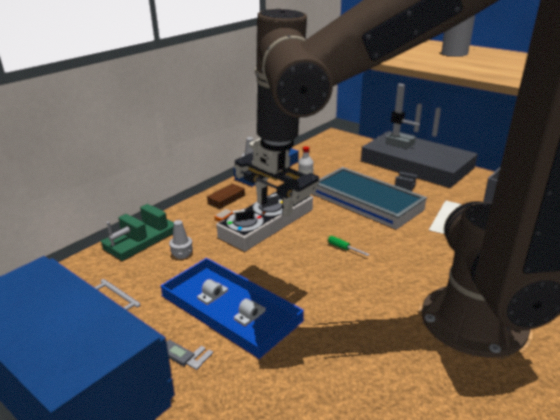

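Run:
```python
import cv2
c=cv2.imread('pics/sceneF.png');cv2.imwrite('pics/zF.png',cv2.resize(c[150:270,205:385],None,fx=4.4,fy=4.4,interpolation=cv2.INTER_CUBIC))
```

```text
(no output)
```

View pics/zF.png

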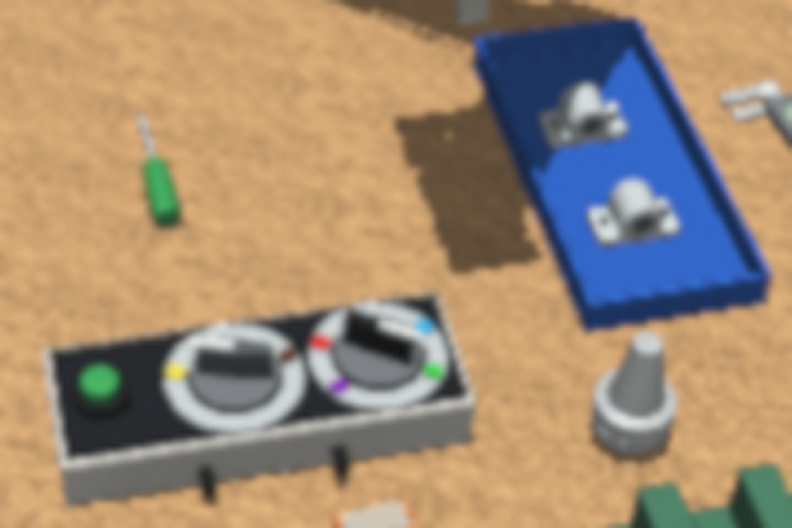

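The selector line appears to run near the cyan stud in this oblique view, so I'll check it by projection.

Run:
```python
from h import *
s=ctrl.snapshot('scene')
c=cv2.imread('pics/sceneF.png');k=12;x0,y0=268,210
z=cv2.resize(c[y0:y0+42,x0:x0+60],None,fx=k,fy=k,interpolation=cv2.INTER_CUBIC)
a=np.array([.659,.0709])
for ang,col in ((53.5,(0,255,255)),(100,(255,0,255))):
    d=np.array([np.cos(np.radians(ang)),np.sin(np.radians(ang))])
    P=proj(s,[[*a,.087],[*(a+.028*d),.087]]);q=((P-[x0,y0]+.5)*k).astype(int);cv2.line(z,tuple(map(int,q[0])),tuple(map(int,q[1])),col,2)
cv2.imwrite('pics/zG.png',z)
```

```text
(no output)
```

View pics/zG.png

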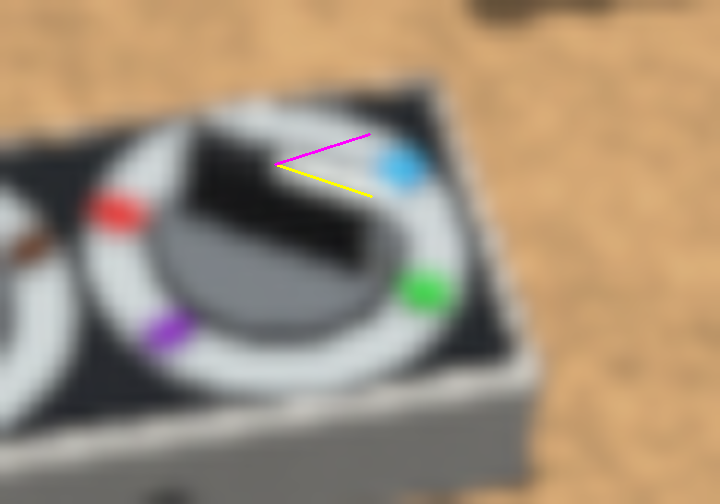

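The 53.5° projection lies along the selector bar, so it is still set, and the button is up. Handing in.

```bash
python3 -c "
from plant import ctrl
print(ctrl.close_job())"
```

```text
the job is handed in; nothing more can be done
None
```

I carried out every step of the job and handed it in at about 61 s of the 210 s allowed. No verdict was reported.

- **Blocks:** Two blocks were present; no third showed in any camera view. Both went onto the glass, were released, and were later moved to the blue tray.
- **Knobs:** I turned the selector about 139° the shorter way. The line measured 53.3° against the green stud's 53.9°. The focus line measured -107.4° against the yellow stud's -107.3°. The last picture agrees for the selector by projection and for the focus knob by eye.
- **Button:** I pressed it once with both blocks on the glass and then let it up. I could not read its travel. That it was fully down rests on about 32 N of push against a stop (it needs about 5 N) and a picture of the fingers on it.
- **Final checks:** Both blocks stand upright and apart on the tray floor, the button looks up, the arm is clear, and nothing else on the bench appears to have moved.

The first two-camera button height (66 mm) was too low, because the fingers met resistance at about 67 mm and stopped at 66 mm while pressing. I saw no knocked block and no grip slip.

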